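# Load the tilted forming die

### The job

Get the sloping die ready for the press: first draw the knock-out pin out of the die cavity and hang it in the open notch on the die's side, its shoulder resting on the bracket. Then lay the oblong brass blank in the cavity, let go, and press it gently, without a heavy blow, against the stiff knock-out plate until it is fully home, flush with the die face. Leave the round and the square blank, the graver and the loupe where they are.

Things in the scene. Friction and masses are not known exactly. Their poses are not given: they have to be found in the camera images.
- die: Steel die block, face 130 (x) x 110 mm (y), 58 mm thick, fixed on a stand. Origin: centre of the cavity mouth, on the face, 110 mm above the bench. z is the outward face normal, leaning 30 deg from vertical to the robot's side; x runs up the slope, y is level. Cavity 66 (x) x 52 mm (y), 14 mm deep with the plate home; in its middle a 16 mm bore ends 53 mm below the flat face.
- notch (a point): Axis of the parked pin at the bracket's top, at die (0, 92, 0) mm. The bracket on the die's +y side (die x -32 to 32, y 55 to 115 mm) is 25 mm thick, top level with the die face, open beneath. The notch is 18 mm wide along die x, closed at y = 81, open at the outer end (y = 115) and right through: lower the pin in or slide it in from the outer end.
- knockout (a joint): Knock-out plate, the floor of the cavity, 64 x 50 mm with a 22 mm hole in the middle. 0 = raised, its top 5 mm below the die face; 0.009 m = home, its top 14 mm below. It slides along die z, stays where it is left, and needs a push of some 7 to 15 N.
- pin: Steel pin, 120 mm long, 0.2 kg. Origin: centre of its shoulder; z points into the grip. Knurled grip 26 mm diameter, z 0 to 40 mm; shank 14 mm diameter, z -80 to 0. At the start it stands in the die's bore along die z, shoulder 27 mm above the die face. Parked, the shoulder rests on the bracket and the shank hangs through the notch.
- blank: Oblong brass blank, 64 (x) x 50 (y) x 14 mm (z), about 0.38 kg, lying flat on the bench. Origin: its centre. It fits the cavity with 1 mm to spare on each side, its x along die x (either way round), and first rests on the raised plate with most of its thickness standing out.
- blank_round: Round brass blank, 58 mm diameter, 14 mm thick, origin at its centre. Not wanted; does not fit.
- blank_square: Square brass blank, 58 x 58 x 14 mm, origin at its centre. Not wanted; does not fit.
- graver: Graver with a pear-shaped wooden handle, about 155 mm long along x, handle end 50 mm to -x of the origin, 34 mm thick; lying on the bench; leave alone.
- loupe: Black eye loupe, 42 mm diameter, 35 mm tall, origin at the underside; leave alone.
Mind the look-alikes: they are no part of the job. Of the things that look like the pin, the smaller one is meant. Leave any purple look-alike of the blank alone.

How it is judged:
By the outcome, as a careful person would: the job done as asked, in the order asked, and still so for the second after the job is handed in, with the robot touching nothing.
It also fails if it takes over 64 s, if anything falls off the work surface, if the arm or the gripper's body presses on something with over 40 N, if the wrist force passes 120 N, or if a joint passes its speed limit or range.

### The arm

A 6-joint arm with a two-finger parallel gripper is mounted at the origin on the work surface. World frame = base frame: x ahead of the robot, y to its left, z up, the work surface at z = 0. Lengths are in m, angles in degrees, forces in N, time in s.
With the tool pointing down it reaches from about 0.4 to 0.825 m from the base axis. Payload 7 kg.
Tool frame: the origin (TCP) lies midway between the tips of the shut fingers; the grasp point (between the pads) lies r.hold_point_z behind it (r.hold_point_z is the distance from the TCP to the grasp point, in m); z points along the fingers, x is the direction in which the jaws open and shut, and the axes are right-handed (so a half turn about z gives the same grasp; the last joint's range is limited). The gripper opens to 88 mm and grips with 3 to 60 N. Pads are 19 mm wide; open, the fingers measure 130 mm over their backs; the gripper's body (78 mm by 193 mm) begins 47 mm behind the grasp point.
Start: joints at [-46.748, 20.546, 0.682, 0, -70.136, -16.507], TCP at [0.304, -0.603, 0.227] pointing down, gripper open.
Joint ranges: [-176.03, 176.03], [-82.01, 121.73], [-58.28, 71.71], [-173.87, 95.51], [-174.79, -0.11], [-173.66, 173.66]. Speed limits (degrees/s): [136.94, 136.94, 172.46, 180, 180, 180].

### API

Orientations are given as [roll, pitch, yaw] about the fixed x, y, z axes, in that order (R = Rz(yaw) Ry(pitch) Rx(roll)).
In Python, from plant import get_state, viewer, close_job, r gives the robot as it stands.
- The arm moves only by the tool apply_moves, never from a script. Its argument "plan" is a list of rows, each a list of 3 entries, a list of its own where there are three numbers: the closure in counts, from 0 (fully open) to 255 (shut), then the shift along the tool's x, y, z in units of 50 mm (1.0 is 50 mm), then the turn about the tool's z in units of 6 degrees (1.0 is 6 degrees). A call has 1 to 12 rows; each row shifts and turns the commanded pose from where the row before left it, along the tool's axes as they then stand; what a row does not reach is not made up. A row lasts 1/8 s, in which the tool goes at most 62.5 mm and 10.7 degrees, less where a joint would pass 70% of its speed; a pose out of reach is approached as far as the arm can. A call is refused whole if a number of a shift passes 1 or a number of a turn 1, either way. A call with a gripper value outside its range is refused whole. The fingers move at their own pace and stop on an object; "squeeze" is the grip in N (left out, the last holds). Time passes only in rows, so rows that do not move let the fingers close. It gives the time, the measured TCP pose, the force and the opening at its end, in the units of the state.
- get_state(): the state, without advancing time (a new reading comes with each control period).
- viewer.capture(name): name is "side" or "top"; returns a dict with "frame" (480x640x3 uint8, blue, green, red), "K" (3x3 intrinsics, pixels), "R" (3x3) and "t" (3): a world point X has camera coordinates R X + t. Camera axes: x right, y down, z forward; pixel columns grow to the right and rows downward; lengths in m; the calibration is good to about 2 mm. A picture is of the moment at which its call begins. There is no depth.
- close_job(): hands the job in, once; it reports no verdict.
The state is a dict: "time_s": time; "joints": joint angles; "qd": joint speeds; "joint_torque": joint torques, N m; "tcp_pos": TCP position; "eef_rot": TCP orientation; "contact_force": force on the tool from outside, world axes, zero at the start; "moment": the same for the moment, N m; "gripper_width": finger opening in m.
Only numpy, scipy, OpenCV 4.12 (cv2) and the standard library are available. Lean on these libraries where they do the work, as an engineer would, in place of code of your own. Each camera call takes 0.05 s, during which the arm holds its last target.

## Working session

There is one attempt and no reset: what is moved stays moved. The work goes in short steps, Python scripts to look and compute and a tool call to move; the robot and the scene stay as the last step left them, time stands still between calls to the robot, and variables do not carry over. Pictures are saved under pics/ and viewed, and the job is handed in when it is done.

Besides the shell and the picture viewer there is one more tool, called after "Request:" as a command line: name --argument value ..., lists and objects as JSON in quotes. apply_moves: Moves the arm, as the interface text tells. Its arguments: {"type":"object","properties":{"plan":{"type":"array","items":{"type":"array"}},"squeeze":{"type":"number"}},"required":["plan"]}

```bash
ls; mkdir -p pics
python3 - <<'E'
from plant import get_state, viewer, r
import cv2
print(get_state()); print(r.hold_point_z, [a for a in dir(r) if a[0]!='_'])
for n in("side","top"):
    c=viewer.capture(n); cv2.imwrite(f"pics/{n}0.png",c["frame"]); print(n,c["K"],c["R"],c["t"])
E
```

```text
pics
{'time_s': 0.0, 'joints': array([-4.67481759e+01,  2.05905490e+01,  6.33252843e-01, -2.14337891e-02,
       -7.01388830e+01, -1.65071042e+01]), 'qd': array([ 0.07063589, -0.11930575, -0.10324633,  0.04615806, -0.09223493,
        0.00221769]), 'joint_torque': array([ 9.66837142e-04, -5.82712913e+01,  2.93053293e+01,  6.99707419e+00,
        6.81172955e-03, -1.35781906e-04]), 'tcp_pos': array([ 0.30350558, -0.60233697,  0.22562464]), 'eef_rot': array([-1.79991988e+02, -9.79406421e-02,  1.16737414e+02]), 'contact_force': array([-0.4585874 ,  0.1565382 , -0.26904539]), 'moment': array([0.01053667, 0.04519564, 0.06141935]), 'gripper_width': 0.08738372866506759}
0.0188 ['Unreachable', 'hold_point_z']
side [[448.70953579   0.         314.86742287]
 [  0.         448.70953579 243.43198324]
 [  0.           0.           1.        ]] [[ 0.69433059 -0.7196424   0.00445382]
 [-0.38353605 -0.37526853 -0.84384455]
 [ 0.6089377   0.58419889 -0.53656923]] [-0.39613999  0.26704751  0.54875304]
top [[488.35686245   0.         314.84203254]
 [  0.         488.35686245 240.65925712]
 [  0.           0.           1.        ]] [[-0.02643663 -0.99961348 -0.00860215]
 [-0.99639144  0.02704376 -0.08045328]
 [ 0.08065482  0.0064442  -0.99672126]] [-0.01632792  0.53273363  1.03726357]
```

View pics/side0.png

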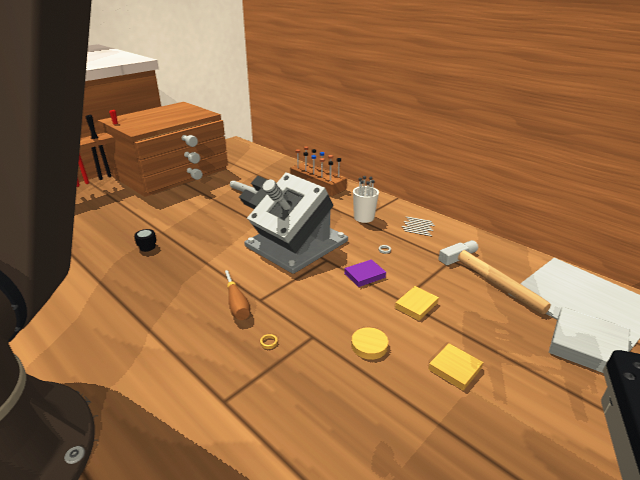

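View pics/top0.png

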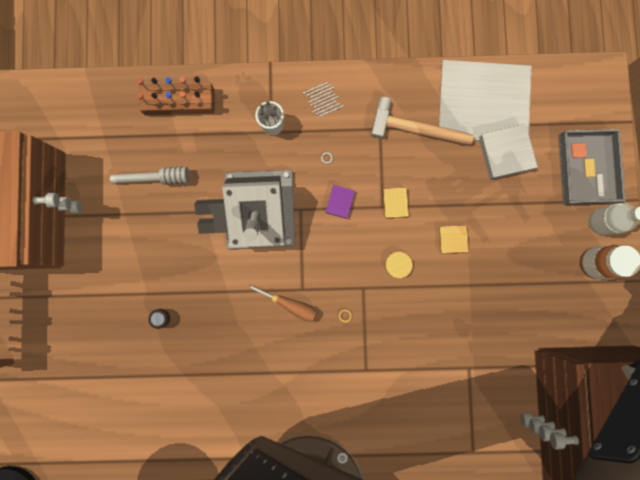

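The side view shows the die at about (290,215) with the pin standing in it, and a big look-alike pin lies behind it. The purple blank is at (365,273), brass blanks are at (416,303) and (456,366), and the round one is at (370,344). In the top view the brass blanks are at (396,203) and (454,240). Next I'll measure the brass sizes and the die corners.

```bash
cat > h.py <<'E'
import numpy as np, cv2
from plant import get_state, viewer, r
def ray(c,uv):
    d=c["R"].T@np.linalg.solve(c["K"],[uv[0],uv[1],1.0]); o=-c["R"].T@c["t"]; return o,d
def onplane(c,uv,z):
    o,d=ray(c,uv); return o+d*(z-o[2])/d[2]
def proj(c,X):
    p=c["K"]@(c["R"]@np.asarray(X,float)+c["t"]); return p[:2]/p[2]
def tri(c1,u1,c2,u2):
    o1,d1=ray(c1,u1);o2,d2=ray(c2,u2)
    A=np.stack([d1,-d2],1); s=np.linalg.lstsq(A,o2-o1,rcond=None)[0]
    a=o1+s[0]*d1;b=o2+s[1]*d2; return (a+b)/2,np.linalg.norm(a-b)
E
python3 - <<'E'
from h import *
for n,z in(("top",.014),("side",.014)):
    c=viewer.capture(n); f=c["frame"]; hsv=cv2.cvtColor(f,cv2.COLOR_BGR2HSV)
    m=cv2.inRange(hsv,(20,120,150),(32,255,255))
    cs,_=cv2.findContours(m,cv2.RETR_EXTERNAL,cv2.CHAIN_APPROX_NONE)
    for k in cs:
        if cv2.contourArea(k)<250: continue
        P=np.array([onplane(c,p[0],z)[:2] for p in k],np.float32)
        (cx,cy),(w,h),a=cv2.minAreaRect(P*1000)
        print(n,k.mean((0,1)),cx,cy,w,h,a)
    if n=="top":
        big=cv2.resize(f[150:270,180:320],None,fx=5.5,fy=5,interpolation=cv2.INTER_CUBIC)
        big=cv2.resize(f[150:270,180:320],(700,600),interpolation=cv2.INTER_CUBIC)
        b2=cv2.resize(f[170:280,360:490],(780,660)[:2],interpolation=cv2.INTER_CUBIC)[:600]
        cv2.imwrite("pics/b2.png",b2)
    else:
        big=cv2.resize(f[160:280,220:360],(700,600),interpolation=cv2.INTER_CUBIC)
    cv2.imwrite(f"pics/die_{n}.png",big)
E
```

```text
top [398.52777778 264.52777778] 476.0323486328125 -210.93795776367188 53.868408203125 55.01509094238281 34.92348861694336
top [452.59 240.03] 528.645263671875 -332.2358093261719 56.09614181518555 56.07827377319336 0.8612939715385437
top [395.79166667 202.41666667] 612.07861328125 -210.1151123046875 63.404541015625 50.47771453857422 1.87583327293396
side [456.35779817 363.25688073] 528.6654663085938 -332.5410461425781 57.057132720947266 56.79043960571289 0.5865208506584167
side [369.29213483 340.07865169] 475.9473571777344 -210.71656799316406 52.729713439941406 56.00299835205078 44.220428466796875
side [417.         299.76190476] 612.5934448242188 -209.45103454589844 63.288787841796875 48.89799499511719 1.9150007963180542
```

View pics/die_top.png

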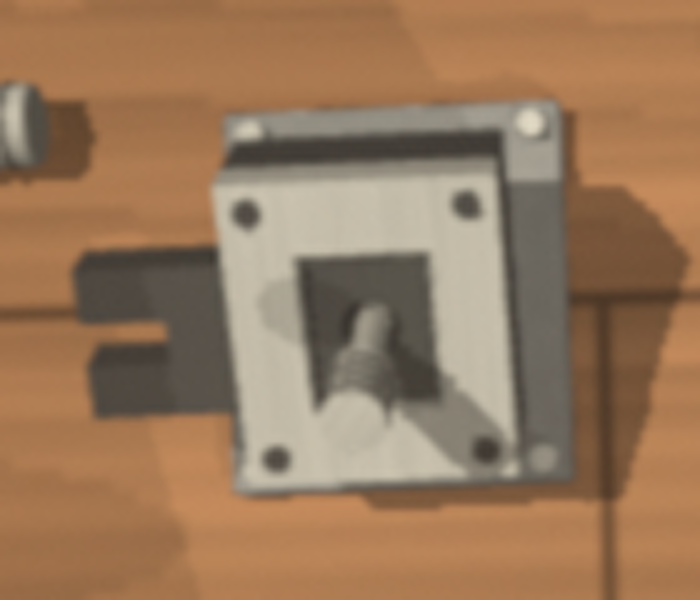

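View pics/die_side.png

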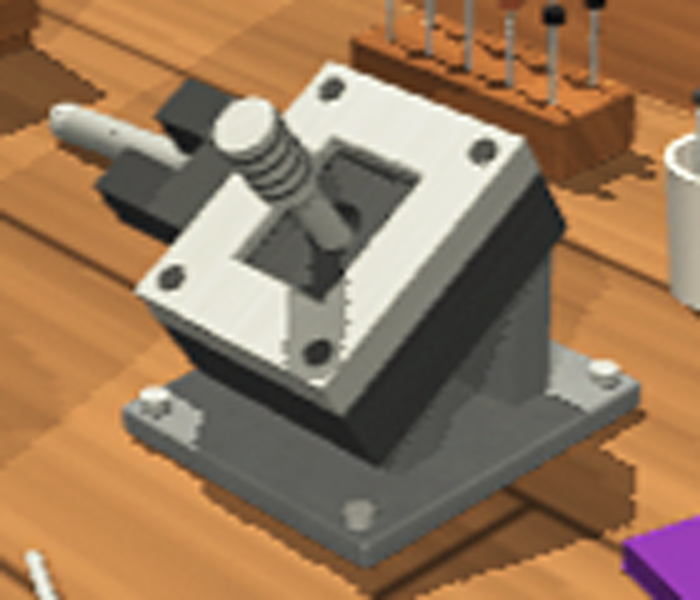

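View pics/b2.png

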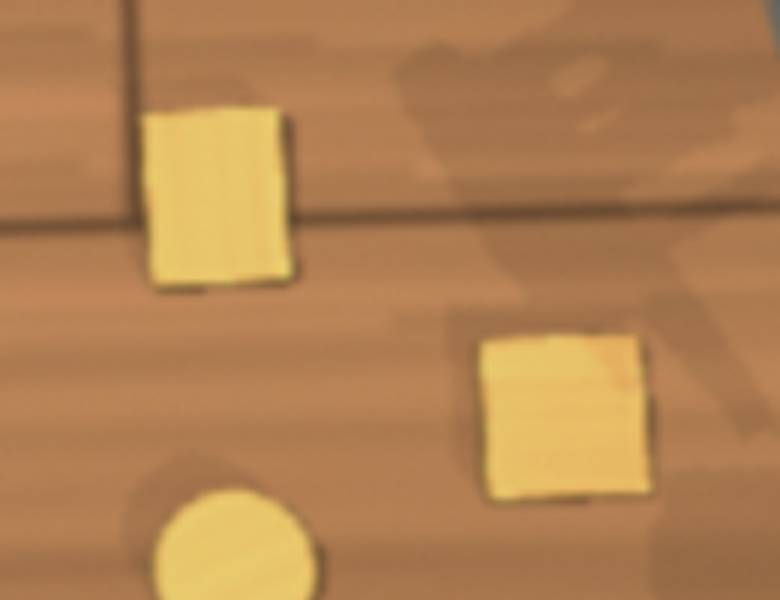

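```bash
cat >> h.py <<'E'
from scipy.spatial.transform import Rotation as Ro
from scipy.optimize import least_squares
def dieR(yaw): return Ro.from_euler('z',yaw).as_matrix()@np.array([[np.cos(np.pi/6),0,-.5],[0,1,0],[.5,0,np.cos(np.pi/6)]])
E
python3 - <<'E'
from h import *
ct=viewer.capture("top");cs=viewer.capture("side")
Z=lambda p,o:(p[0]/5+o[0]-.4,p[1]/5+o[1]-.4)
T=(180,150);S=(220,160)
obs=[(ct,Z((214,187),T),(65,55,0)),(ct,Z((500,178),T),(65,-55,0)),(ct,Z((520,472),T),(-65,-55,0)),(ct,Z((237,490),T),(-65,55,0)),
(cs,Z((137,292),S),(-65,55,0)),(cs,Z((328,63),S),(65,55,0)),(cs,Z((526,141),S),(65,-55,0)),(cs,Z((325,385),S),(-65,-55,0)),
(ct,Z((297,258),T),(33,26,0)),(ct,Z((428,253),T),(33,-26,0)),(cs,Z((331,138),S),(33,26,0)),(cs,Z((420,182),S),(33,-26,0)),(cs,Z((235,258),S),(-33,26,0)),(cs,Z((322,301),S),(-33,-26,0))]
def f(p):
    R=dieR(p[2]);o=np.array([p[0],p[1],.11 if len(p)<4 else p[3]])
    return np.concatenate([proj(c,o+R@np.array(X)/1000)-u for c,u,X in obs])
for x0 in([.55,.05,0],[.55,.05,0,.11]):
    q=least_squares(f,x0,loss='soft_l1');print(q.x,np.degrees(q.x[2]),np.abs(q.fun).max());print(f(q.x).reshape(-1,2).round(1).tolist())
E
```

```text
[0.57659303 0.08928299 0.01728149] 0.9901565804078873 3.121698171203832
[[-0.1, -0.2], [-0.6, -0.9], [0.0, 0.6], [3.1, -0.7], [-0.5, 0.0], [0.5, -0.3], [-0.1, -0.3], [-0.5, 1.1], [0.0, 0.4], [0.2, 0.2], [0.2, -0.1], [0.7, -1.1], [-0.7, -0.2], [-0.2, 0.0]]
[0.57676951 0.08947176 0.0169152  0.10957542] 0.9691698181156924 3.0560869959860213
[[-0.1, -0.3], [-0.7, -1.0], [-0.1, 0.5], [3.1, -0.7], [-0.5, 0.2], [0.5, -0.1], [-0.1, -0.1], [-0.5, 1.2], [-0.0, 0.3], [0.2, 0.2], [0.2, 0.0], [0.7, -1.0], [-0.7, -0.1], [-0.2, 0.1]]
```

```bash
cat >> h.py <<'E'
DO=np.array([.5766,.0893,.110]); DY=np.radians(1.0)
def D(x,y,z): return DO+dieR(DY)@np.array([x,y,z])/1000
def to(t,yaw=None):
    s=get_state(); R=Ro.from_euler('xyz',s["eef_rot"],degrees=True).as_matrix() if yaw is None else Ro.from_euler('xyz',[180,0,yaw],degrees=True).as_matrix()
    return (R.T@(np.asarray(t)-s["tcp_pos"])/.05).round(3)
E
python3 - <<'E'
from h import *
ct=viewer.capture("top");cs=viewer.capture("side")
for c,o in((ct,(180,150)),(cs,(220,160))):
  for z in(67,27,-5): print(((proj(c,D(0,0,z))-o+.4)*5).round(0))
h=np.array([0,0,r.hold_point_z])
print(D(0,0,57)-h, to(D(0,0,57)-h+[0,0,.085],91))
E
```

```text
[354. 403.]
[364. 361.]
[372. 330.]
[257. 109.]
[300. 175.]
[332. 225.]
[0.54810434 0.08880261 0.14056345] [13.743  5.128  0.017]
```

Request:
apply_moves --plan '[[0,[0,0,0],0.86],[0,[0,0,0],0.86],[0,[0,0,0],0.86],[0,[0,0,0],0.86],[0,[0,0,0],0.85],[0,[0,0,0],0]]' --squeeze 40

```text
time_s: 1.15
tcp_pos: [0.3037, -0.6028, 0.2265]
eef_rot: [-180.0, -0.0, 91.0]
contact_force: [-0.1, 0.2, -0.0]
gripper_width: 0.0879
```

Run:
```python
from h import *
ct=viewer.capture("top");cs=viewer.capture("side")
Z=lambda p,o:(p[0]/5+o[0]-.4,p[1]/5+o[1]-.4)
for a,b in(((355,421),(246,131)),((363,377),(291,187))):
  X,e=tri(ct,Z(a,(180,150)),cs,Z(b,(220,160)))
  print(X,e,(dieR(DY).T@(X-DO)*1000).round(1))
h=np.array([0,0,r.hold_point_z])
```

```text
[0.53721561 0.08916293 0.16075347] 0.0003346447288109795 [-8.7  0.6 63.6]
[0.55788035 0.08965292 0.12983152] 0.0015147863978477517 [-6.3  0.7 26.5]
```

Run:
```python
from h import *
ct=viewer.capture("top");cs=viewer.capture("side")
for c,o,n in((ct,(235,200),"t"),(cs,(255,170),"s")):
  f=c["frame"][o[1]:o[1]+45,o[0]:o[0]+45]
  cv2.imwrite(f"pics/pin_{n}.png",cv2.resize(f,(585,585),interpolation=cv2.INTER_CUBIC))
```

```text
(no output)
```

View pics/pin_t.png

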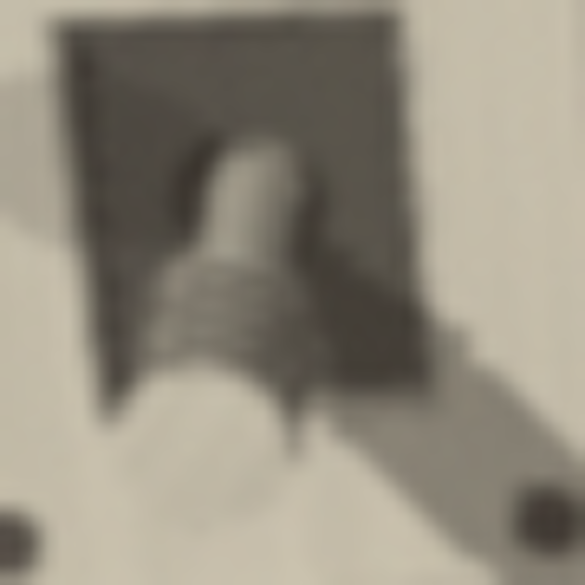

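View pics/pin_s.png

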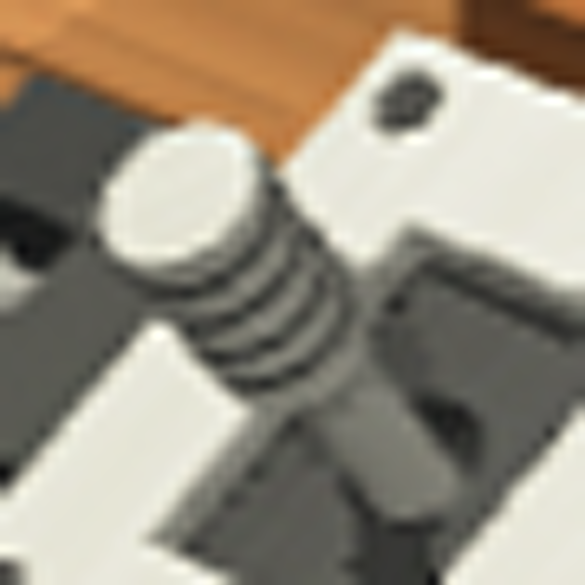

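Pin measured: its cap is at die (-8, 0.6, 65), so it leans about 3° downslope within the bore clearance. I'll grasp at die (-7, 0.5, 56).

Run:
```python
from h import *
h=np.array([0,0,r.hold_point_z])
t=D(-7,.5,56)-h
print(t,to(t+[0,0,.085]),to(t))
```

```text
[0.54253428 0.08920546 0.13619742] [13.747  5.037  0.108] [13.747  5.037  1.808]
```

Request:
apply_moves --plan '[[0,[1,0.36,0],0],[0,[1,0.36,0],0],[0,[1,0.36,0],0],[0,[1,0.36,0],0],[0,[1,0.36,0],0],[0,[1,0.36,0],0],[0,[1,0.36,0],0],[0,[1,0.36,0],0],[0,[1,0.36,0],0],[0,[1,0.36,0],0],[0,[1,0.36,0],0],[0,[1,0.36,0],0]]'

```text
time_s: 2.85
tcp_pos: [0.5096, 0.0027, 0.227]
eef_rot: [179.9, -0.0, 91.1]
contact_force: [1.3, 0.0, 0.8]
gripper_width: 0.0878
```

Request:
apply_moves --plan '[[0,[0.9,0.36,0],0],[0,[0.85,0.36,0],0],[0,[0,0,0],0]]'

```text
time_s: 3.22
tcp_pos: [0.5445, 0.0916, 0.2262]
eef_rot: [-180.0, 0.0, 91.2]
contact_force: [-0.6, 0.3, -0.6]
gripper_width: 0.0876
```

Run:
```python
from h import *
h=np.array([0,0,r.hold_point_z])
t=D(-7,.5,56)-h
print(to(t))
for n in("top","side"):
  c=viewer.capture(n); cv2.imwrite(f"pics/{n}1.png",c["frame"])
```

```text
[-0.047 -0.04   1.799]
```

View pics/side1.png

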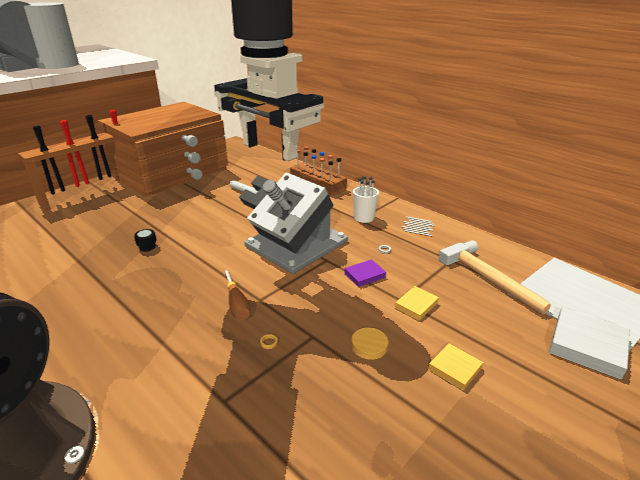

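The gripper hovers above the pin at about (270,150), with the jaws spread across die y. I'll descend and grip.

Request:
apply_moves --plan '[[0,[-0.05,-0.04,0.6],0],[0,[0,0,0.6],0],[0,[0,0,0.6],0],[0,[0,0,0],0],[255,[0,0,0],0],[255,[0,0,0],0],[255,[0,0,0],0],[255,[0,0,0],0],[255,[0,0,0],0],[255,[0,0,0],0]]' --squeeze 40

```text
time_s: 4.58
tcp_pos: [0.5417, 0.0866, 0.1366]
eef_rot: [180.0, -0.0, 91.0]
contact_force: [0.7, 0.6, 0.7]
gripper_width: 0.0334
```

Request:
apply_moves --plan '[[255,[0,0,0],0],[255,[0,0,0],0],[255,[0,0,0],0],[255,[0,0,0],0]]'

```text
time_s: 5.08
tcp_pos: [0.5422, 0.0874, 0.1369]
eef_rot: [179.9, -0.1, 91.0]
contact_force: [-0.2, 4.9, 1.6]
gripper_width: 0.0252
```

Request:
apply_moves --plan '[[255,[0.02,-0.055,-0.095],0],[255,[0,-0.055,-0.095],0],[255,[0,-0.11,-0.19],0],[255,[0,-0.11,-0.19],0],[255,[0,-0.11,-0.19],0],[255,[0,-0.11,-0.19],0],[255,[0,-0.11,-0.19],0],[255,[0,0,0],0]]'

```text
time_s: 6.08
tcp_pos: [0.5087, 0.0871, 0.1946]
eef_rot: [179.9, -0.0, 91.0]
contact_force: [0.0, 0.9, -2.9]
gripper_width: 0.0253
```

Run:
```python
from h import *
print(get_state()["tcp_pos"])
for n,o in(("top",(190,150)),("side",(200,130))):
  c=viewer.capture(n); cv2.imwrite(f"pics/{n}2.png",cv2.resize(c["frame"][o[1]:o[1]+150,o[0]:o[0]+200],(800,600),interpolation=cv2.INTER_CUBIC))
```

```text
[0.50873401 0.08711623 0.19464068]
```

View pics/side2.png

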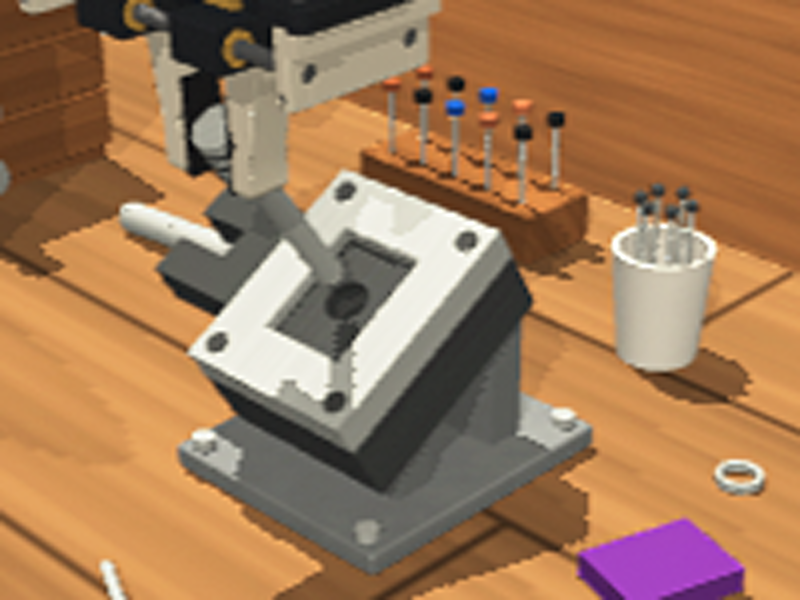

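View pics/top2.png

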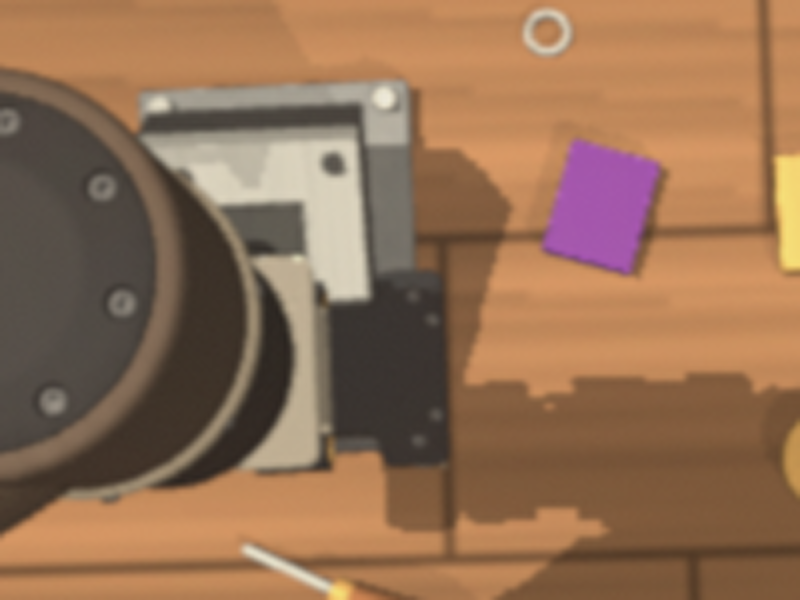

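Pin drawn out: its shank end is at side zoom (332,280), clear above the cavity. Moving along die +y over the notch.

Request:
apply_moves --plan '[[255,[0.2,0,-0.05],0],[255,[0.4,0,0],0],[255,[0.4,0,0],0],[255,[0.4,0,0],0],[255,[0.3,0,0],0],[255,[0.14,0,0],0],[255,[0,0,0],0]]'

```text
time_s: 7.05
tcp_pos: [0.507, 0.1793, 0.1959]
eef_rot: [-180.0, 0.0, 91.0]
contact_force: [-0.3, -0.5, -3.0]
gripper_width: 0.0253
```

Run:
```python
from h import *
print(get_state()["tcp_pos"],(dieR(DY).T@(get_state()["tcp_pos"]+[0,0,.0188]-DO)*1000))
for n,o in(("top",(190,150)),("side",(210,140))):
  c=viewer.capture(n); cv2.imwrite(f"pics/{n}3.png",cv2.resize(c["frame"][o[1]:o[1]+75,o[0]:o[0]+100],(800,600),interpolation=cv2.INTER_CUBIC))
```

```text
[0.5069518  0.17930727 0.19592072] [ -6.58717574  91.20908588 124.72418195]
```

View pics/side3.png

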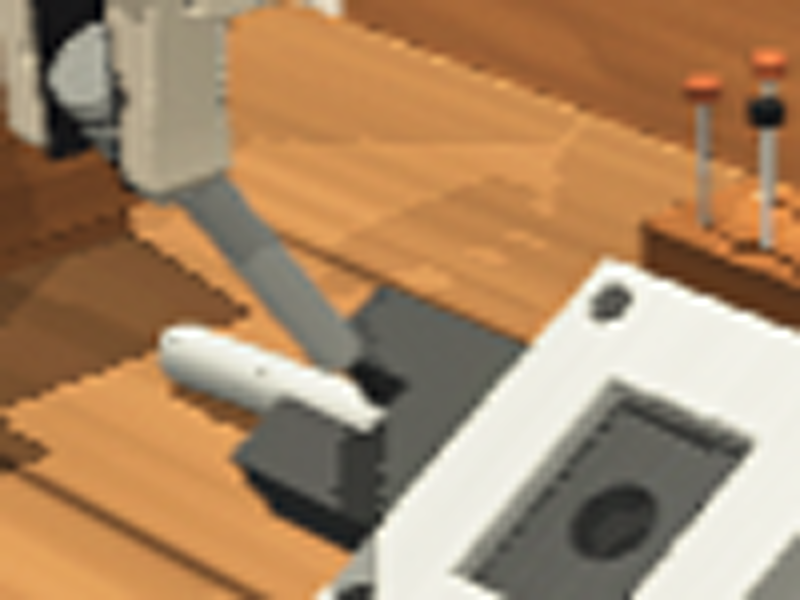

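View pics/top3.png

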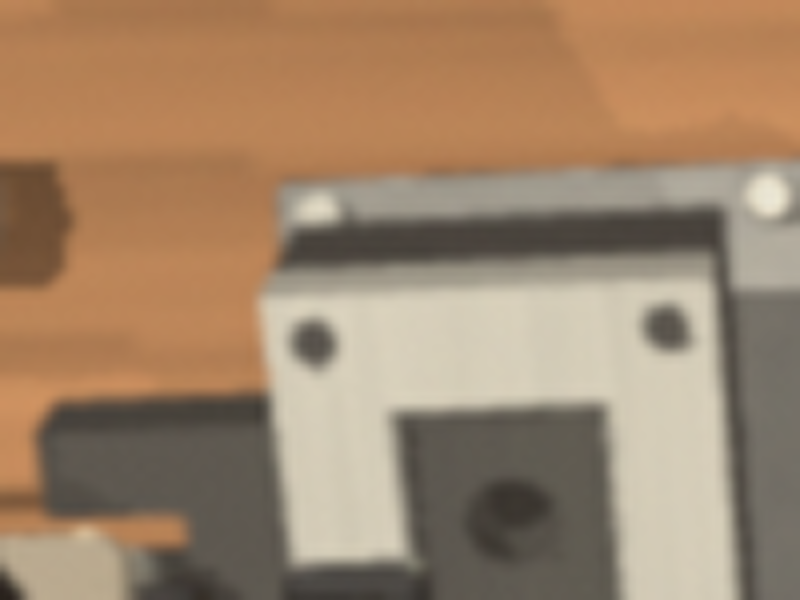

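Run:
```python
from h import *
cs=viewer.capture("side")
R=dieR(DY)
for u in((207,187),(337,348),):
  for yy in (91.2,92.6):
    uv=(u[0]/8+210-.45,u[1]/8+140-.45); o,d=ray(cs,uv)
    o2=R.T@(o-DO)*1000; d2=R.T@d; s=(yy-o2[1])/d2[1]; print(u,yy,(o2+s*d2).round(1))
for X in((-9,92,0),(9,92,0),(-9,115,0),(9,115,0),(-9,81,0),(9,81,0),(0,0,-5),(8,0,-14)):
    print(X,((proj(cs,D(*X))-[210,140]+.45)*8).round(0))
```

```text
(207, 187) 91.2 [-1.8 91.2 84.2]
(207, 187) 92.6 [-1.2 92.6 83.1]
(337, 348) 91.2 [ 2.1 91.2 18.2]
(337, 348) 92.6 [ 2.6 92.6 17. ]
(-9, 92, 0) [339. 422.]
(9, 92, 0) [382. 372.]
(-9, 115, 0) [283. 396.]
(9, 115, 0) [326. 347.]
(-9, 81, 0) [367. 435.]
(9, 81, 0) [410. 385.]
(0, 0, -5) [611. 520.]
(8, 0, -14) [644. 518.]
```

Request:
apply_moves --plan '[[255,[0,-0.068,0.039],0],[255,[0,0,0],0],[255,[0,0.11,0.167],0],[255,[0,0.11,0.167],0],[255,[0,0.055,0.084],0],[255,[0,0,0],0]]'

```text
time_s: 7.95
tcp_pos: [0.5175, 0.1789, 0.1725]
eef_rot: [-179.9, 0.0, 91.0]
contact_force: [-0.3, 0.1, -2.6]
gripper_width: 0.0254
```

Run:
```python
from h import *
for n,o in(("side",(210,140)),):
  c=viewer.capture(n); cv2.imwrite(f"pics/{n}4.png",cv2.resize(c["frame"][o[1]:o[1]+75,o[0]:o[0]+100],(800,600),interpolation=cv2.INTER_CUBIC))
```

```text
(no output)
```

View pics/side4.png

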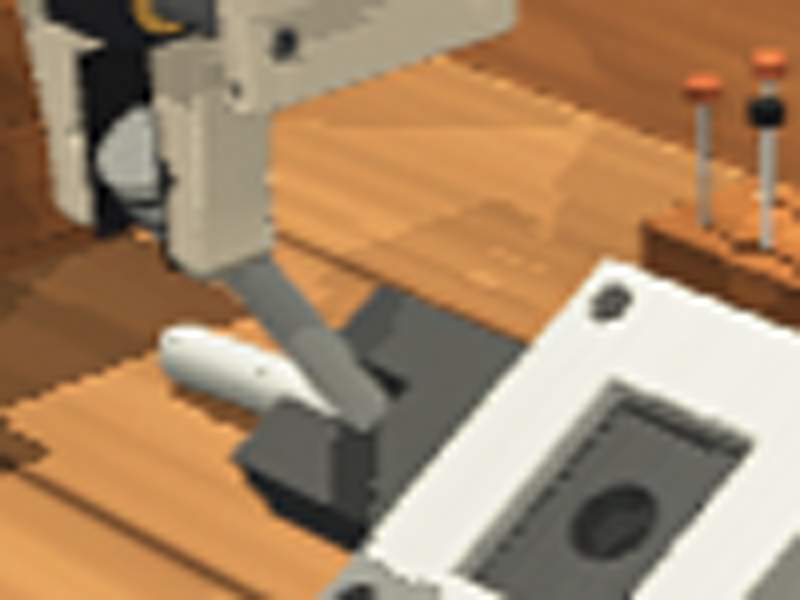

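Request:
apply_moves --plan '[[255,[0,0.055,0.084],0],[255,[0,0.055,0.084],0],[255,[0,0.055,0.084],0],[255,[0,0,0],0]]'

```text
time_s: 8.5
tcp_pos: [0.5258, 0.1792, 0.1602]
eef_rot: [-180.0, 0.0, 91.0]
contact_force: [0.4, -0.6, -2.1]
gripper_width: 0.0251
```

Run:
```python
from h import *
for n,o in(("side",(210,140)),):
  c=viewer.capture(n); cv2.imwrite(f"pics/{n}5.png",cv2.resize(c["frame"][o[1]:o[1]+75,o[0]:o[0]+100],(800,600),interpolation=cv2.INTER_CUBIC))
```

```text
(no output)
```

View pics/side5.png

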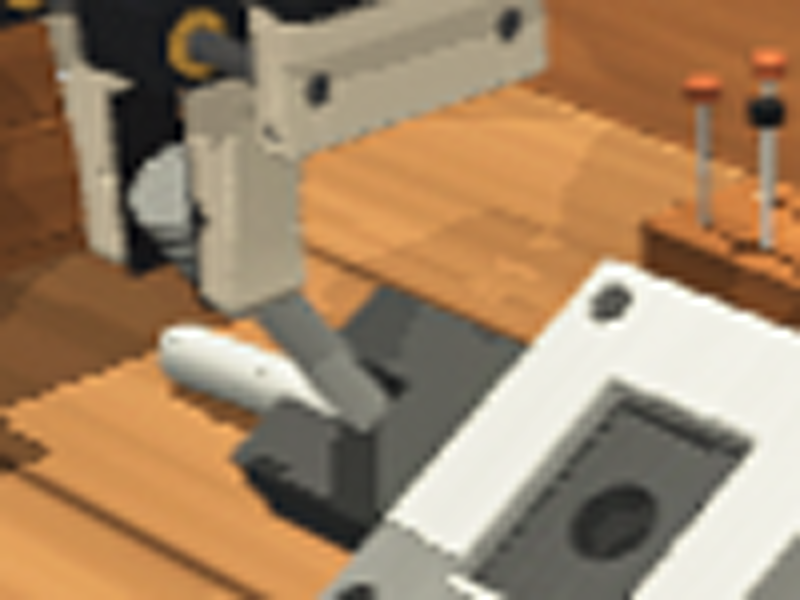

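The shank is in the notch with its visible end cut off at the notch edge (355,430), and there is no contact force. I'll continue down.

Request:
apply_moves --plan '[[255,[0,0.11,0.167],0],[255,[0,0.11,0.167],0],[255,[0,0.11,0.167],0],[255,[0,0.11,0.167],0],[255,[0,0,0],0]]'

```text
time_s: 9.18
tcp_pos: [0.5483, 0.1796, 0.1264]
eef_rot: [-180.0, 0.0, 91.0]
contact_force: [1.5, 0.4, -1.4]
gripper_width: 0.0251
```

Run:
```python
from h import *
for n,o in(("side",(210,140)),):
  c=viewer.capture(n); cv2.imwrite(f"pics/{n}6.png",cv2.resize(c["frame"][o[1]:o[1]+75,o[0]:o[0]+100],(800,600),interpolation=cv2.INTER_CUBIC))
```

```text
(no output)
```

View pics/side6.png

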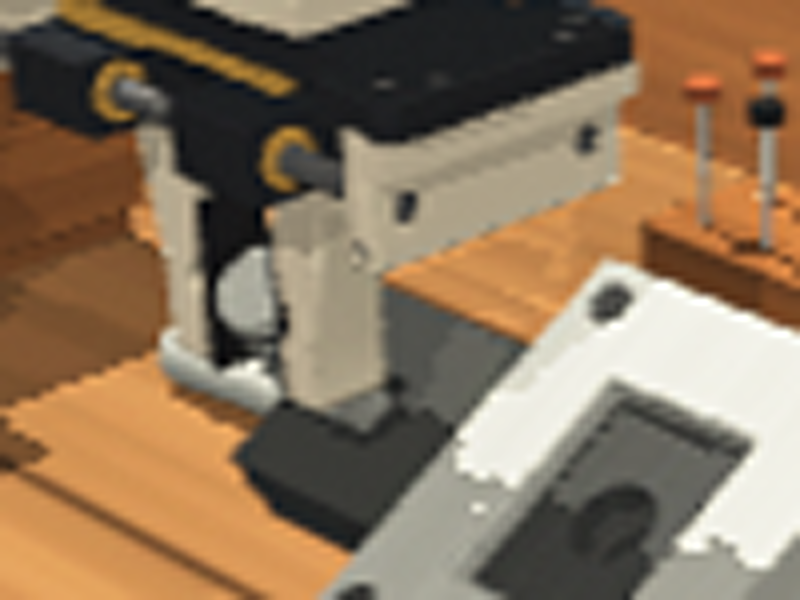

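Request:
apply_moves --plan '[[255,[0,0.055,0.084],0],[255,[0,0.0275,0.042],0],[255,[0,0.0275,0.042],0],[255,[0,0,0],0]]'

```text
time_s: 9.72
tcp_pos: [0.5535, 0.1799, 0.1188]
eef_rot: [180.0, -0.0, 91.0]
contact_force: [2.4, 0.7, -2.3]
gripper_width: 0.0252
```

Run:
```python
from h import *
h=np.array([0,0,r.hold_point_z])
print(dieR(DY).T@(get_state()["tcp_pos"]+h-DO)*1000)
```

```text
[-4.82797155 90.93984861 34.68545231]
```

Request:
apply_moves --plan '[[255,[0,0.022,0.034],0],[255,[0,0.022,0.034],0],[255,[0,0,0],0]]'

```text
time_s: 10.1
tcp_pos: [0.5557, 0.1799, 0.1154]
eef_rot: [180.0, -0.0, 91.0]
contact_force: [3.3, -0.5, -1.3]
gripper_width: 0.0254
```

Request:
apply_moves --plan '[[255,[0,0.012,0.017],0],[255,[0,0.012,0.017],0],[255,[0,0,0],0]]'

```text
time_s: 10.48
tcp_pos: [0.5562, 0.1799, 0.1152]
eef_rot: [180.0, -0.0, 91.0]
contact_force: [-5.7, 0.0, 13.2]
gripper_width: 0.025
```

Run:
```python
from h import *
h=np.array([0,0,r.hold_point_z])
print(dieR(DY).T@(get_state()["tcp_pos"]+h-DO)*1000)
for n,o in(("side",(225,150)),):
  c=viewer.capture(n); cv2.imwrite(f"pics/{n}7.png",cv2.resize(c["frame"][o[1]:o[1]+45,o[0]:o[0]+60],(800,600),interpolation=cv2.INTER_CUBIC))
```

```text
[-4.28672278 90.92475835 30.1530537 ]
```

View pics/side7.png

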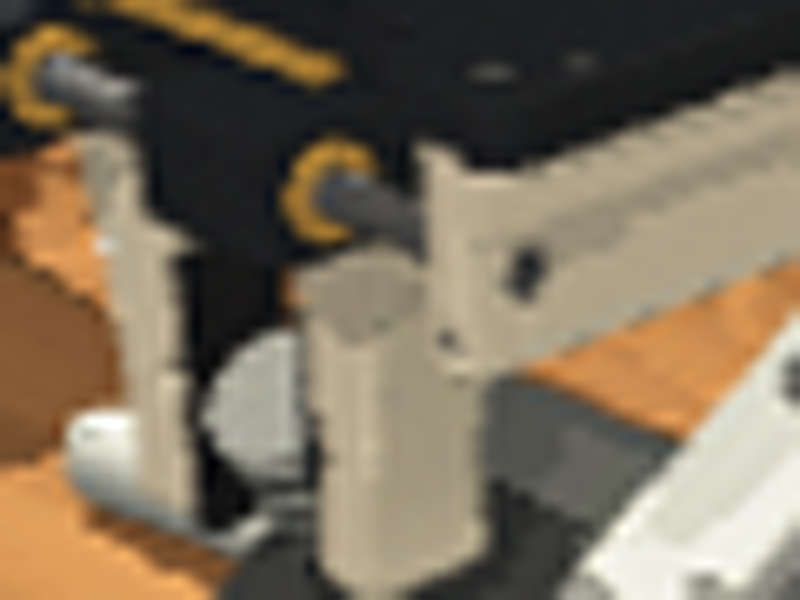

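The contact force lies along the die normal, so the shoulder is seated. Release.

Request:
apply_moves --plan '[[120,[0,-0.004,-0.007],0],[60,[0,0,0],0],[60,[0,0,0],0],[60,[0,0,0],0],[60,[0,0,0],0]]'

```text
time_s: 11.15
tcp_pos: [0.5563, 0.1797, 0.1139]
eef_rot: [-180.0, 0.0, 91.0]
contact_force: [0.3, -0.5, 0.5]
gripper_width: 0.0655
```

Request:
apply_moves --plan '[[60,[0,0,-0.3],0],[60,[0,0,-0.7],0],[60,[0,0,-1],0],[60,[0,0,-0.3],0],[60,[0,0,0],0]]'

```text
time_s: 11.78
tcp_pos: [0.5568, 0.1801, 0.231]
eef_rot: [179.8, -0.1, 91.0]
contact_force: [-1.0, 0.0, -1.4]
gripper_width: 0.067
```

Run:
```python
from h import *
for n,o in(("side",(210,140)),("top",(190,150))):
  c=viewer.capture(n); cv2.imwrite(f"pics/{n}8.png",cv2.resize(c["frame"][o[1]:o[1]+90,o[0]:o[0]+120],(800,600),interpolation=cv2.INTER_CUBIC))
print(get_state()["tcp_pos"])
```

```text
[0.55574953 0.17956413 0.22835071]
```

View pics/side8.png

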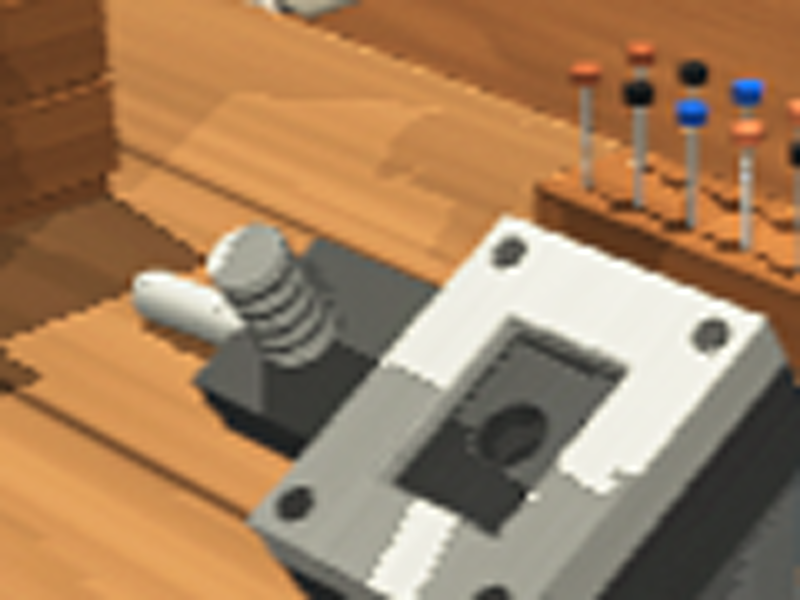

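Pin parked: grip at zoom (270,295) above the bracket, with the bore empty. Now for the oblong blank.

Request:
apply_moves --plan '[[0,[-0.98,0.14,0],0],[0,[-0.98,0.14,0],0],[0,[-0.98,0.14,0],0],[0,[-0.98,0.14,0],0],[0,[-0.98,0.14,0],0],[0,[-0.98,0.14,0.2],0],[0,[-0.98,0.14,0.5],0],[0,[-0.95,0.14,0.5],-0.15],[0,[0,0,0.5],0],[0,[0,0,0],0]]'

```text
time_s: 13.12
tcp_pos: [0.6167, -0.21, 0.1401]
eef_rot: [-179.6, -0.1, 91.8]
contact_force: [-0.2, 0.2, -0.0]
gripper_width: 0.0879
```

Run:
```python
from h import *
print(get_state()["eef_rot"],to([.612,-.2105,.007]))
for n in("side","top"):
  c=viewer.capture(n); cv2.imwrite(f"pics/{n}9.png",c["frame"])
```

```text
[-1.79585394e+02 -6.60709683e-02  9.18114755e+01] [-0.01  -0.075  2.662]
```

View pics/side9.png

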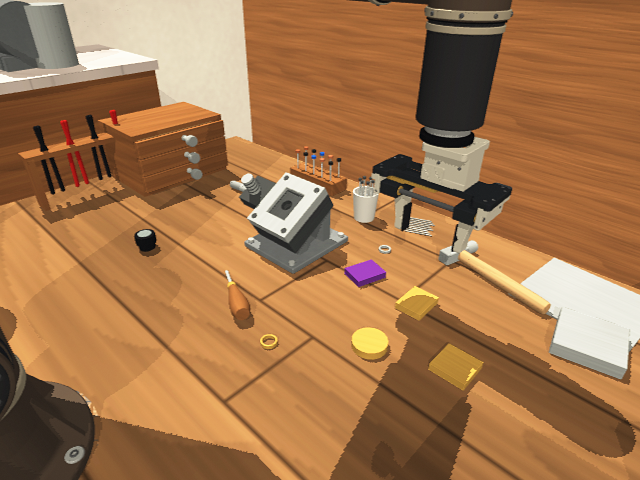

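Request:
apply_moves --plan '[[60,[-0.01,-0.075,0],0],[60,[0,0,0.6],0],[60,[0,0,0.8],0],[60,[0,0,0.8],0],[60,[0,0,0.3],0],[60,[0,0,0],0],[60,[0,0,0.08],0],[60,[0,0,0],0]]'

```text
time_s: 14.22
tcp_pos: [0.6162, -0.2103, 0.0163]
eef_rot: [179.9, 0.0, 91.9]
contact_force: [0.4, -0.3, -0.5]
gripper_width: 0.067
```

Run:
```python
from h import *
print(get_state()["tcp_pos"],to([.612,-.2105,.007]))
for n,o in(("side",(340,220)),("top",(330,150))):
  c=viewer.capture(n); cv2.imwrite(f"pics/{n}10.png",cv2.resize(c["frame"][o[1]:o[1]+120,o[0]:o[0]+160],(800,600),interpolation=cv2.INTER_CUBIC))
```

```text
[ 0.61619748 -0.21031358  0.01627784] [-0.001 -0.084  0.185]
```

View pics/side10.png

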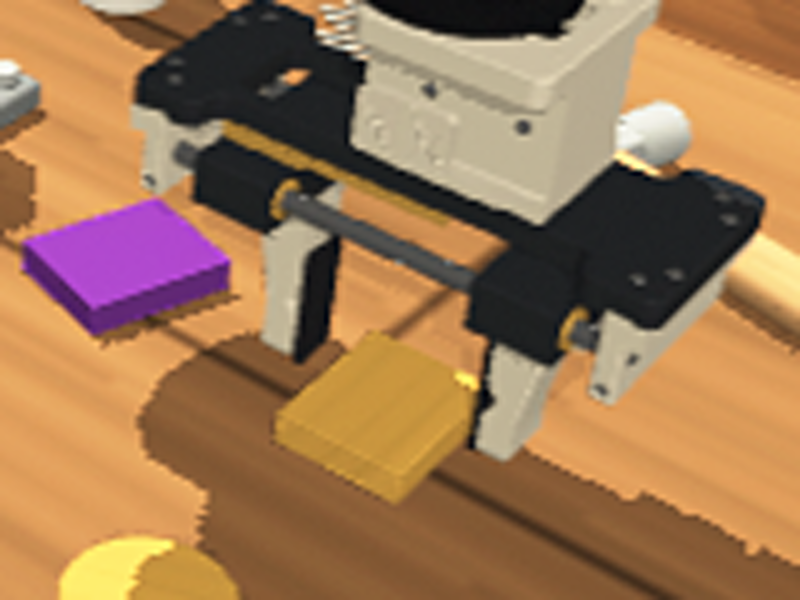

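Request:
apply_moves --plan '[[60,[0,-0.084,0.185],0],[60,[0,0,0],0],[60,[0,0,0],0]]'

```text
time_s: 14.7
tcp_pos: [0.6111, -0.2105, 0.0056]
eef_rot: [-180.0, 0.0, 91.9]
contact_force: [-0.2, -0.5, 0.4]
gripper_width: 0.0668
```

Run:
```python
from h import *
for i in range(4): print(get_state()["tcp_pos"],to([.612,-.2105,.007]))
```

```text
[ 0.61112454 -0.21050008  0.00563367] [-0.001  0.017 -0.027]
[ 0.61112454 -0.21050008  0.00563367] [-0.001  0.017 -0.027]
[ 0.61112454 -0.21050008  0.00563367] [-0.001  0.017 -0.027]
[ 0.61112454 -0.21050008  0.00563367] [-0.001  0.017 -0.027]
```

Request:
apply_moves --plan '[[60,[0,0.01,-0.03],0],[255,[0,0,0],0],[255,[0,0,0],0],[255,[0,0,0],0],[255,[0,0,0],0]]' --squeeze 12

```text
time_s: 15.32
tcp_pos: [0.6119, -0.2102, 0.0074]
eef_rot: [180.0, -0.0, 91.9]
contact_force: [-0.2, 2.3, 1.5]
gripper_width: 0.0499
```

Request:
apply_moves --plan '[[255,[0,0,-0.1],0],[255,[0,0,-0.3],0],[255,[0,0,0],0]]'

```text
time_s: 15.7
tcp_pos: [0.6128, -0.2107, 0.029]
eef_rot: [179.9, 0.0, 91.9]
contact_force: [-0.3, 1.0, -4.4]
gripper_width: 0.05
```

Run:
```python
from h import *
print(get_state()["tcp_pos"])
for n,o in(("side",(340,220)),("top",(330,150))):
  c=viewer.capture(n); cv2.imwrite(f"pics/{n}11.png",cv2.resize(c["frame"][o[1]:o[1]+120,o[0]:o[0]+160],(800,600),interpolation=cv2.INTER_CUBIC))
```

```text
[ 0.6128217  -0.21069063  0.02896978]
```

View pics/side11.png

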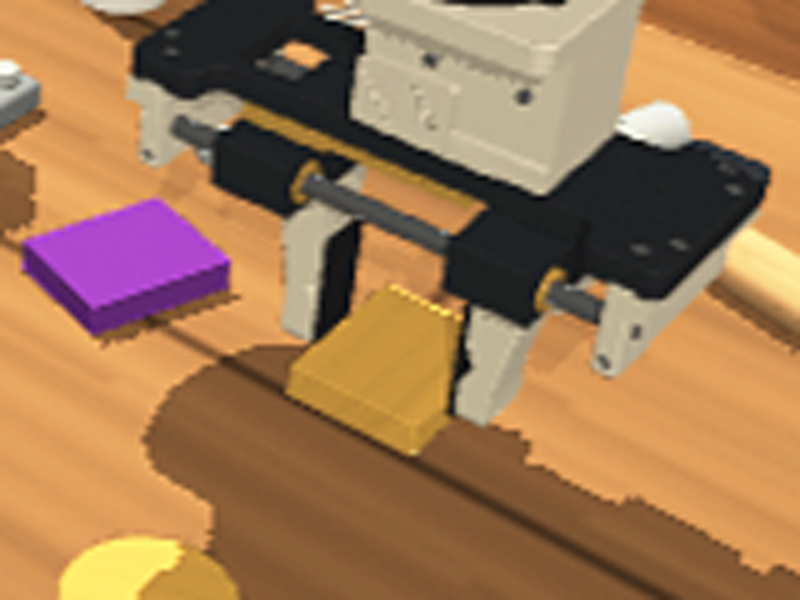

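Run:
```python
from h import *
print(D(0,0,60),to(D(0,0,60)))
```

```text
[0.54660457 0.08877643 0.16196152] [ 6.025 -1.105 -2.686]
```

Request:
apply_moves --plan '[[255,[0,0,-0.4],0],[255,[0.2,0,-0.8],0],[255,[0.5,-0.1,-0.8],0],[255,[0.8,-0.15,-0.8],0.15],[255,[0.8,-0.2,-0.2],0],[255,[0.8,-0.25,0],0],[255,[0.8,-0.2,0],0],[255,[0.8,-0.2,0],0],[255,[0.7,0,0],0],[255,[0.4,0,0],0],[255,[0.2,0,0],0],[255,[0,0,0],0]]'

```text
time_s: 17.3
tcp_pos: [0.5503, 0.0883, 0.177]
eef_rot: [-180.0, 0.0, 91.0]
contact_force: [-0.6, -1.0, -4.4]
gripper_width: 0.0498
```

Request:
apply_moves --plan '[[255,[0,0,0],0],[255,[0,0,0],0]]'

```text
time_s: 17.55
tcp_pos: [0.5503, 0.0875, 0.1772]
eef_rot: [-180.0, 0.0, 90.9]
contact_force: [-1.0, 0.3, -4.3]
gripper_width: 0.0499
```

Run:
```python
from h import *
print(to(D(0,0,60)),get_state()["eef_rot"])
for n,o in(("side",(210,130)),("top",(180,150))):
  c=viewer.capture(n); cv2.imwrite(f"pics/{n}12.png",cv2.resize(c["frame"][o[1]:o[1]+120,o[0]:o[0]+160],(800,600),interpolation=cv2.INTER_CUBIC))
```

```text
[ 0.027 -0.074  0.305] [-1.79985816e+02  9.33035936e-03  9.09430938e+01]
```

View pics/side12.png

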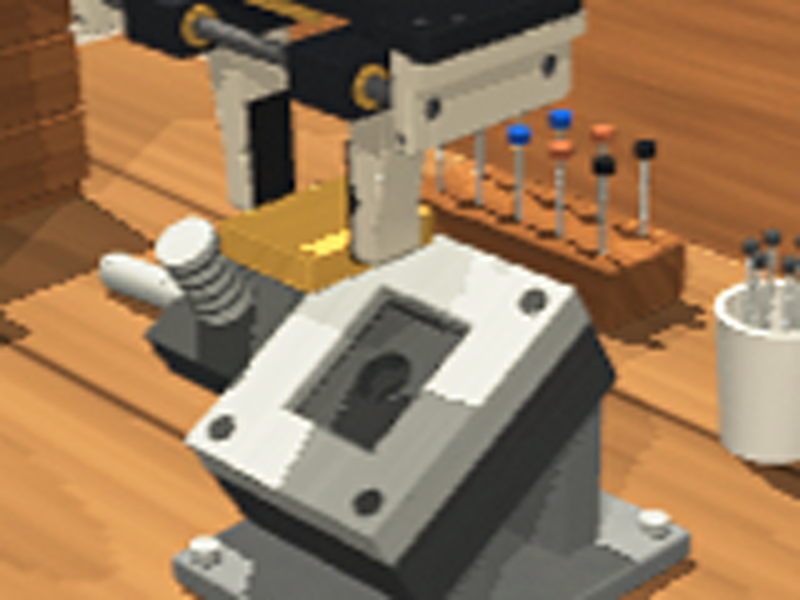

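View pics/top12.png

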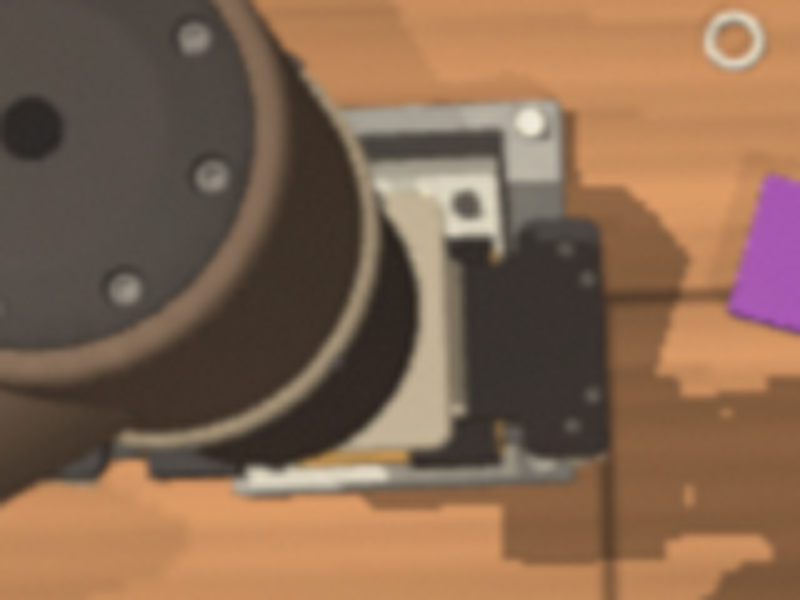

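Run:
```python
from h import *
c=viewer.capture("side"); o=(245,160)
cv2.imwrite(f"pics/side13.png",cv2.resize(c["frame"][o[1]:o[1]+45,o[0]:o[0]+60],(780,585),interpolation=cv2.INTER_CUBIC))
s=get_state();p=s["tcp_pos"];print(p)
Ry=Ro.from_euler('z',s["eef_rot"][2]-90,degrees=True).as_matrix()
for X in((-32,25,7),(-32,-25,7),(-32,25,-7),(-32,-25,-7),(32,-25,7)):
  print(X,((proj(c,p+Ry@np.array(X)/1000)-o+.46)*13).round(0))
```

```text
[0.55037505 0.087843   0.17729905]
(-32, 25, 7) [ 96. 183.]
(-32, -25, 7) [333. 285.]
(-32, 25, -7) [103. 273.]
(-32, -25, -7) [338. 377.]
(32, -25, 7) [663. 150.]
```

View pics/side13.png

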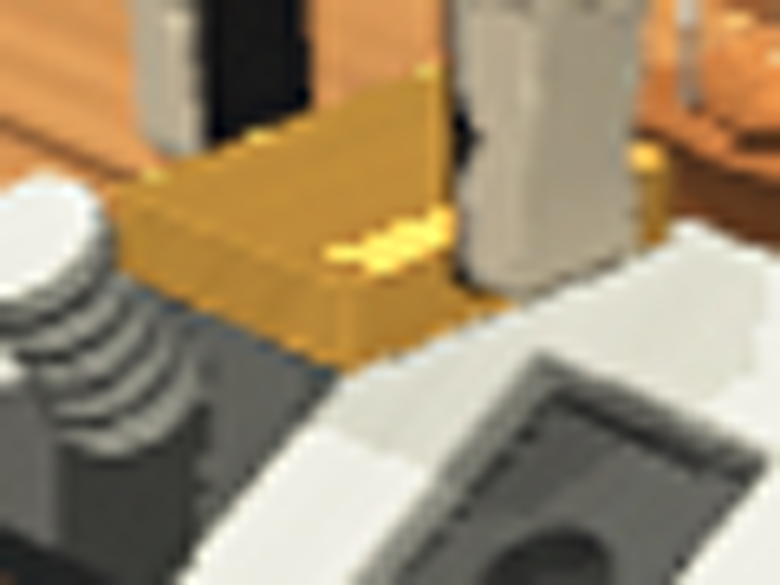

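Run:
```python
from h import *
print(to(D(.5,.3,27)))
```

```text
[0.026 0.264 0.873]
```

Request:
apply_moves --plan '[[255,[0.026,-0.07,0.3],0],[255,[0,0.11,0.19],0],[255,[0,0.11,0.19],0],[255,[0,0.11,0.19],0],[255,[0,0,0],0],[255,[0,0,0],0]]'

```text
time_s: 18.45
tcp_pos: [0.5634, 0.0898, 0.1338]
eef_rot: [-180.0, 0.0, 91.0]
contact_force: [-0.1, -0.8, -3.5]
gripper_width: 0.0501
```

Run:
```python
from h import *
print(dieR(DY).T@(get_state()["tcp_pos"]-DO)*1000, to(D(.5,.3,27)))
c=viewer.capture("side"); o=(240,160)
cv2.imwrite(f"pics/side14.png",cv2.resize(c["frame"][o[1]:o[1]+60,o[0]:o[0]+80],(800,600),interpolation=cv2.INTER_CUBIC))
```

```text
[ 0.5317711   0.75709319 27.2110438 ] [-0.009  0.002  0.004]
```

View pics/side14.png

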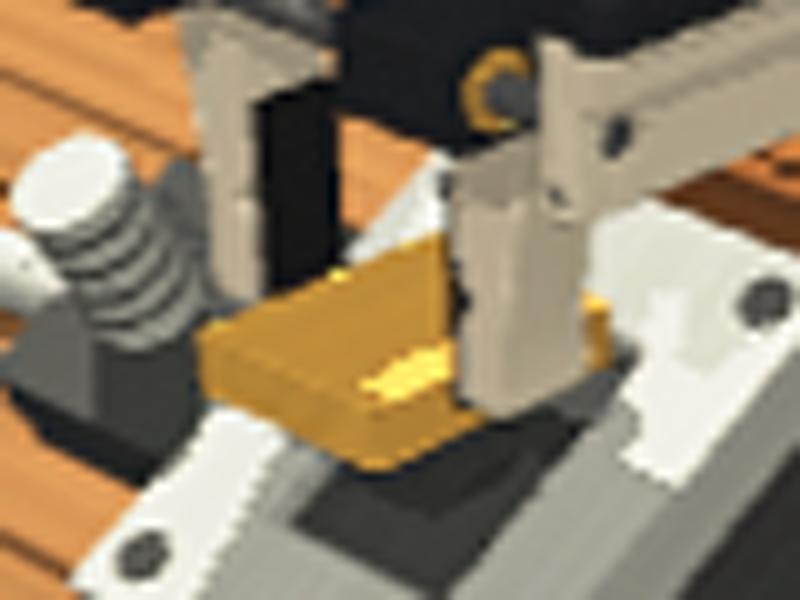

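Request:
apply_moves --plan '[[255,[0,0.03,0.052],0],[255,[0,0.02,0.035],0],[255,[0,0,0],0]]'

```text
time_s: 18.88
tcp_pos: [0.5658, 0.0899, 0.1294]
eef_rot: [-180.0, -0.0, 91.0]
contact_force: [-0.2, -0.5, -4.0]
gripper_width: 0.0499
```

Request:
apply_moves --plan '[[255,[0,0.01,0.017],0],[255,[0,0,0],0]]'

```text
time_s: 19.12
tcp_pos: [0.5664, 0.09, 0.1286]
eef_rot: [180.0, -0.0, 91.0]
contact_force: [-0.2, 0.5, -3.9]
gripper_width: 0.0494
```

Request:
apply_moves --plan '[[255,[0,0.01,0.017],0],[255,[0,0,0],0]]'

```text
time_s: 19.38
tcp_pos: [0.5669, 0.0901, 0.1278]
eef_rot: [180.0, -0.0, 91.0]
contact_force: [-0.4, 1.5, -4.3]
gripper_width: 0.05
```

Request:
apply_moves --plan '[[255,[0,0.01,0.017],0],[255,[0,0,0],0]]'

```text
time_s: 19.62
tcp_pos: [0.5674, 0.09, 0.1269]
eef_rot: [180.0, -0.0, 91.0]
contact_force: [-1.1, 1.2, -3.9]
gripper_width: 0.0497
```

Request:
apply_moves --plan '[[255,[0.02,0.005,0.009],0],[255,[0,0,0],0]]'

```text
time_s: 19.88
tcp_pos: [0.5674, 0.0908, 0.1263]
eef_rot: [-180.0, 0.0, 91.0]
contact_force: [-0.1, -0.4, -4.2]
gripper_width: 0.0496
```

Request:
apply_moves --plan '[[255,[-0.04,0,0],0],[255,[0,0,0],0]]'

```text
time_s: 20.12
tcp_pos: [0.5676, 0.0898, 0.1264]
eef_rot: [180.0, -0.1, 91.0]
contact_force: [-1.9, 5.3, -4.5]
gripper_width: 0.0497
```

Request:
apply_moves --plan '[[255,[0.05,0,0],0],[255,[0.01,0,0],0],[255,[0,0,0],0]]'

```text
time_s: 20.5
tcp_pos: [0.5675, 0.0918, 0.1264]
eef_rot: [-180.0, 0.0, 91.0]
contact_force: [0.3, 0.2, -4.5]
gripper_width: 0.0502
```

Request:
apply_moves --plan '[[255,[-0.016,-0.043,0.025],0],[255,[0,0.02,0.035],0],[255,[0,0.02,0.035],0],[255,[0,0,0],0]]'

```text
time_s: 21.0
tcp_pos: [0.5667, 0.0909, 0.1215]
eef_rot: [-179.9, 0.0, 91.0]
contact_force: [-5.1, 1.3, -0.6]
gripper_width: 0.0502
```

Request:
apply_moves --plan '[[255,[0,0.02,0.035],0],[255,[0,0,0],0]]'

```text
time_s: 21.25
tcp_pos: [0.5668, 0.0909, 0.1194]
eef_rot: [-179.8, 0.0, 91.0]
contact_force: [-6.8, 0.8, -1.6]
gripper_width: 0.0498
```

Run:
```python
from h import *
print(dieR(DY).T@(get_state()["tcp_pos"]-DO)*1000)
c=viewer.capture("side"); o=(240,160)
cv2.imwrite(f"pics/side15.png",cv2.resize(c["frame"][o[1]:o[1]+60,o[0]:o[0]+80],(800,600),interpolation=cv2.INTER_CUBIC))
```

```text
[-3.76716648  1.74350069 13.05567175]
```

View pics/side15.png

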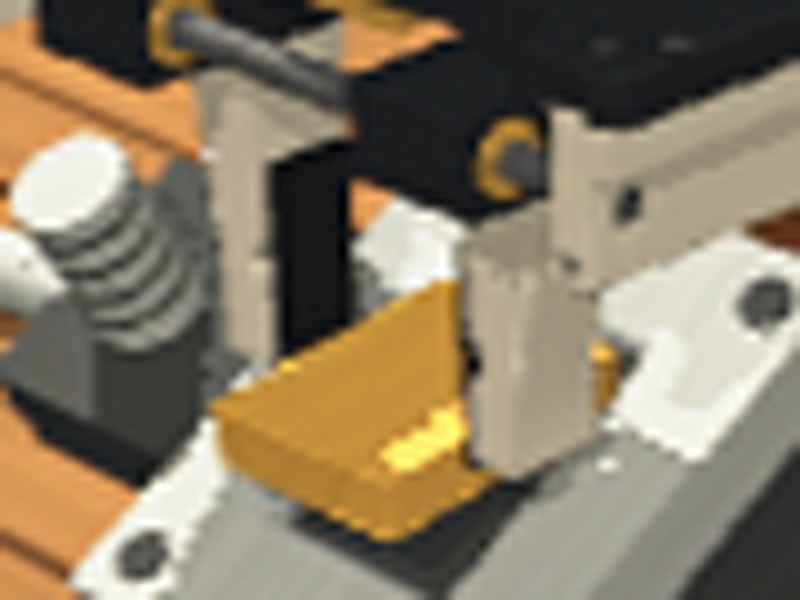

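Request:
apply_moves --plan '[[255,[0,0.03,0.03],0],[255,[0,0.03,0.03],0],[255,[0,0,0],0]]'

```text
time_s: 21.68
tcp_pos: [0.5696, 0.0906, 0.1162]
eef_rot: [-179.8, 0.1, 91.0]
contact_force: [-6.3, -0.7, -2.2]
gripper_width: 0.05
```

Run:
```python
from h import *
print(dieR(DY).T@(get_state()["tcp_pos"]-DO)*1000)
c=viewer.capture("side"); o=(240,160)
cv2.imwrite(f"pics/side16.png",cv2.resize(c["frame"][o[1]:o[1]+60,o[0]:o[0]+80],(800,600),interpolation=cv2.INTER_CUBIC))
```

```text
[-2.94017574  1.4353872   8.89288153]
```

View pics/side16.png

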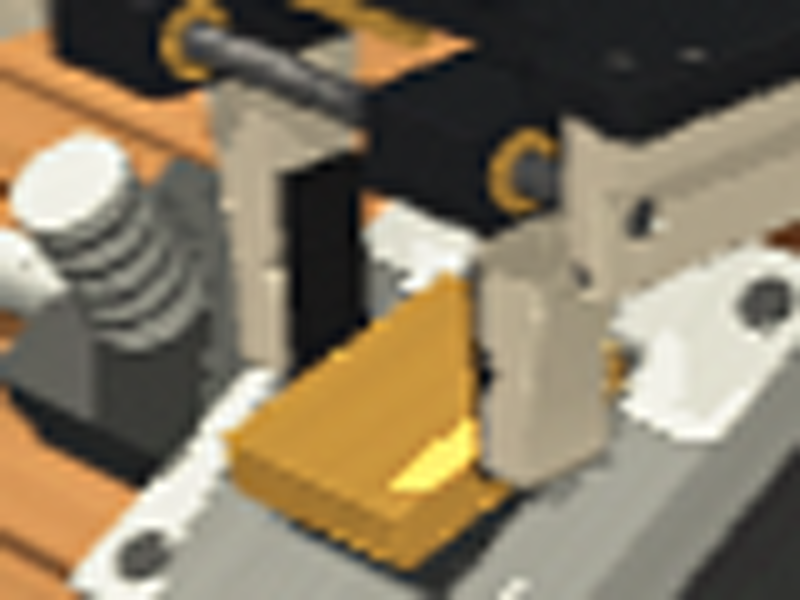

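Request:
apply_moves --plan '[[255,[0,0.025,0.03],0],[255,[0,0.02,0.02],0],[255,[0,0,0],0]]'

```text
time_s: 22.1
tcp_pos: [0.5722, 0.0907, 0.1139]
eef_rot: [-179.8, 0.1, 91.0]
contact_force: [-5.6, 0.1, -2.0]
gripper_width: 0.0499
```

Run:
```python
from h import *
print(dieR(DY).T@(get_state()["tcp_pos"]-DO)*1000)
c=viewer.capture("side"); o=(240,160)
cv2.imwrite(f"pics/side17.png",cv2.resize(c["frame"][o[1]:o[1]+60,o[0]:o[0]+80],(800,600),interpolation=cv2.INTER_CUBIC))
```

```text
[-1.81340523  1.46357742  5.51023874]
```

View pics/side17.png

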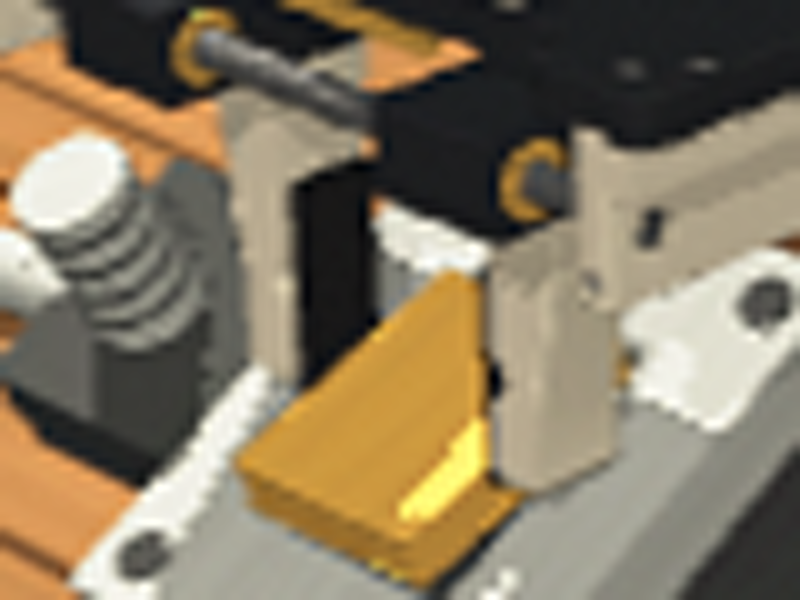

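Request:
apply_moves --plan '[[110,[0,0,0],0],[80,[0,0,0],0],[80,[0,0,0],0],[80,[0,0,-0.2],0],[80,[0,0,-0.4],0],[80,[0,-0.4,-0.4],0],[80,[0,-0.8,-0.4],0],[80,[0,-0.8,0],0],[80,[0,0,0],0]]'

```text
time_s: 23.28
tcp_pos: [0.4722, 0.0894, 0.1862]
eef_rot: [179.9, -0.1, 91.1]
contact_force: [0.5, 0.8, -0.1]
gripper_width: 0.0605
```

Run:
```python
from h import *
print(get_state()["tcp_pos"])
for n,o in(("side",(240,155)),("top",(200,160))):
  c=viewer.capture(n); cv2.imwrite(f"pics/{n}18.png",cv2.resize(c["frame"][o[1]:o[1]+75,o[0]:o[0]+100],(800,600),interpolation=cv2.INTER_CUBIC))
```

```text
[0.47219921 0.08944419 0.18618537]
```

View pics/side18.png

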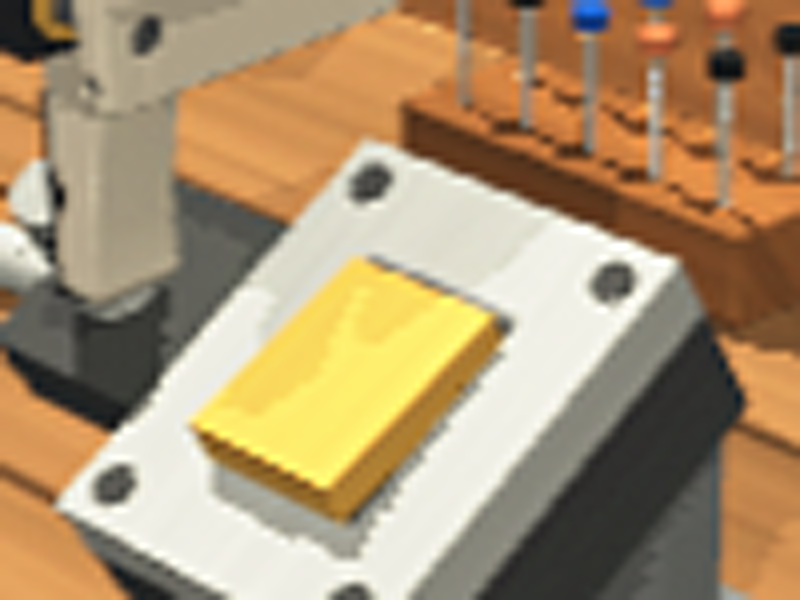

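View pics/top18.png

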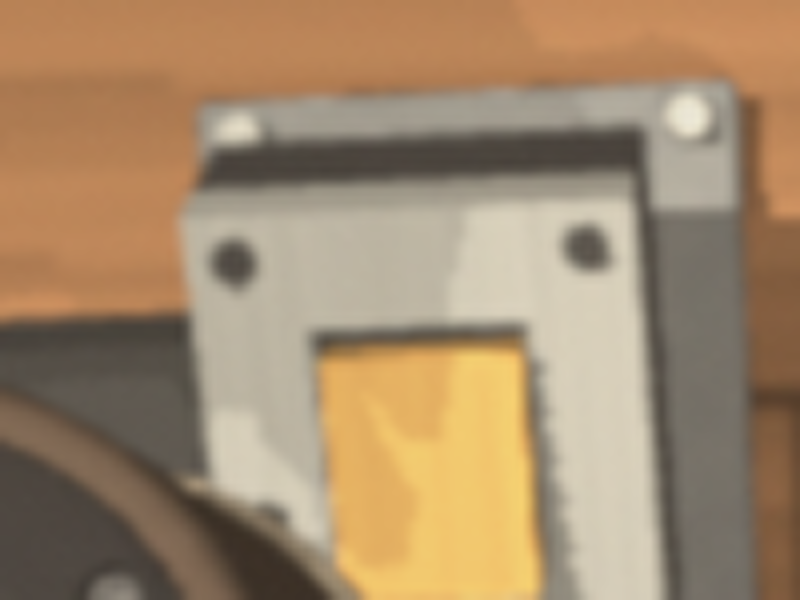

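Run:
```python
from h import *
c=viewer.capture("side"); o=(240,155)
for dx in(0,-1):
 for X in((-32,25),(-32,-25),(32,-25),(32,25)):
  print(dx,X,[((proj(c,D(X[0]+dx,X[1],z))-o+.44)*8).round(0).tolist() for z in(0,5,9)])
for X in((-33,26),(-33,-26),(33,-26),(33,26)): print('cav',X,((proj(c,D(X[0],X[1],0))-o+.44)*8).round(0))
```

```text
0 (-32, 25) [[216.0, 450.0], [207.0, 438.0], [201.0, 429.0]]
0 (-32, -25) [[354.0, 517.0], [346.0, 505.0], [339.0, 496.0]]
0 (32, -25) [[512.0, 324.0], [505.0, 312.0], [499.0, 302.0]]
0 (32, 25) [[372.0, 264.0], [364.0, 252.0], [358.0, 242.0]]
-1 (-32, 25) [[213.0, 453.0], [205.0, 441.0], [198.0, 432.0]]
-1 (-32, -25) [[351.0, 521.0], [343.0, 509.0], [337.0, 499.0]]
-1 (32, -25) [[510.0, 327.0], [503.0, 315.0], [497.0, 305.0]]
-1 (32, 25) [[369.0, 267.0], [362.0, 255.0], [355.0, 245.0]]
cav (-33, 26) [211. 452.]
cav (-33, -26) [354. 522.]
cav (33, -26) [518. 323.]
cav (33, 26) [371. 260.]
```

Run:
```python
from h import *
c=viewer.capture("side"); o=(255,195)
cv2.imwrite(f"pics/side19.png",cv2.resize(c["frame"][o[1]:o[1]+30,o[0]:o[0]+40],(800,600),interpolation=cv2.INTER_CUBIC))
for X in((-33,26),(-33,-26),(33,-26),(33,26),(-65,-55)): print('cav',X,((proj(c,D(X[0],X[1],0))-o+.48)*20).round(0))
```

```text
cav (-33, 26) [227. 330.]
cav (-33, -26) [587. 506.]
cav (33, -26) [995.   8.]
cav (33, 26) [ 629. -148.]
cav (-65, -55) [592. 864.]
```

View pics/side19.png

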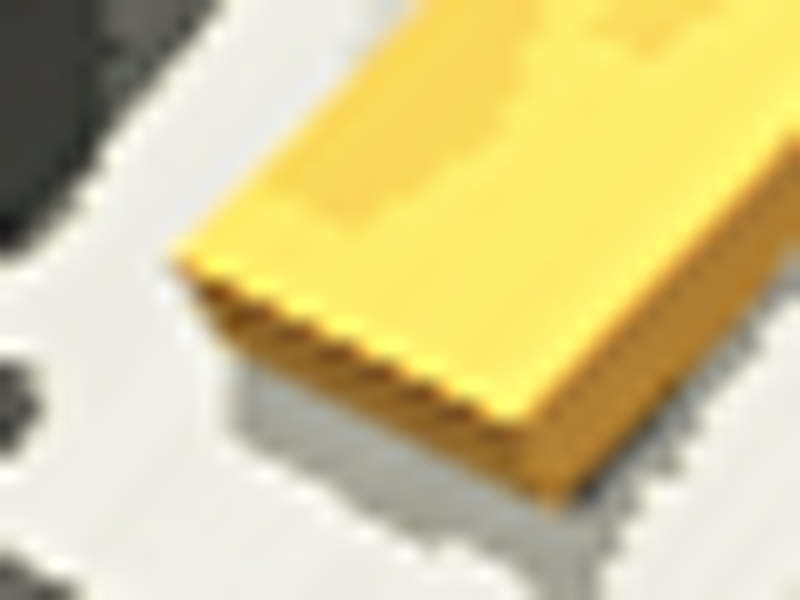

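The blank's -x end is sitting on the lower rim: its bottom edge is about 1.5 mm beyond the cavity line in the zoom, from (235,355) to (560,505). I'll nudge it upslope with the shut fingers.

Request:
apply_moves --plan '[[255,[0.02,0,0],0],[255,[0,0,0],0],[255,[0,0,0],0],[255,[0,0,0],0],[255,[0,0.4,0.6],0],[255,[0,0.2,0.6],0],[255,[0,0.1,0.4],0],[255,[0,0.1,0.2],0],[255,[0,0,0],0],[255,[0,0,0],0]]'

```text
time_s: 24.72
tcp_pos: [0.514, 0.0914, 0.0953]
eef_rot: [179.9, -0.0, 91.0]
contact_force: [0.3, 0.1, 0.6]
gripper_width: 0.0004
```

Run:
```python
from h import *
print(get_state()["tcp_pos"],to([.5265,.0905,.096]))
c=viewer.capture("side"); o=(240,155)
cv2.imwrite(f"pics/side20.png",cv2.resize(c["frame"][o[1]:o[1]+75,o[0]:o[0]+100],(800,600),interpolation=cv2.INTER_CUBIC))
```

```text
[0.51401058 0.09144975 0.09528542] [-0.023  0.249 -0.014]
```

View pics/side20.png

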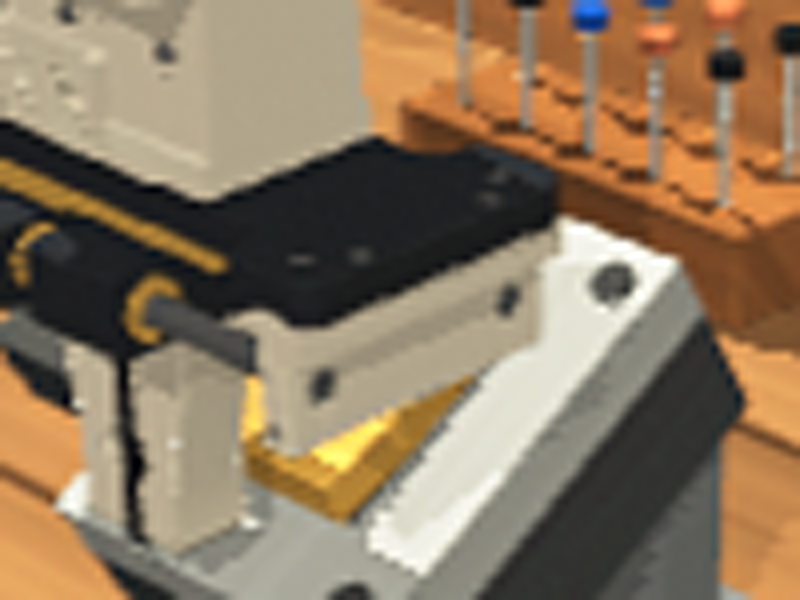

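Request:
apply_moves --plan '[[255,[-0.02,0.1,0],0],[255,[0,0.08,0],0],[255,[0,0,0],0]]'

```text
time_s: 25.15
tcp_pos: [0.5231, 0.0904, 0.0946]
eef_rot: [180.0, -0.0, 91.0]
contact_force: [-0.5, 0.0, 0.5]
gripper_width: 0.0006
```

Request:
apply_moves --plan '[[255,[0,0.03,0],0],[255,[0,0.03,0],0],[255,[0,0,0],0]]'

```text
time_s: 25.52
tcp_pos: [0.5257, 0.0904, 0.0944]
eef_rot: [-180.0, 0.0, 91.0]
contact_force: [-0.0, 1.2, 0.0]
gripper_width: 0.0004
```

Request:
apply_moves --plan '[[255,[0,0.03,0],0],[255,[0,0,0],0]]'

```text
time_s: 25.78
tcp_pos: [0.5272, 0.0904, 0.0945]
eef_rot: [180.0, -0.0, 91.0]
contact_force: [-0.1, 0.0, -0.2]
gripper_width: 0.0007
```

Request:
apply_moves --plan '[[255,[0,0.03,0],0],[255,[0,0,0],0]]'

```text
time_s: 26.02
tcp_pos: [0.5287, 0.0905, 0.0945]
eef_rot: [180.0, -0.0, 91.0]
contact_force: [0.5, -1.1, 0.0]
gripper_width: 0.0007
```

Request:
apply_moves --plan '[[255,[0,0.02,0],0],[255,[0,0,0],0]]'

```text
time_s: 26.28
tcp_pos: [0.5297, 0.0905, 0.0945]
eef_rot: [180.0, 0.0, 91.0]
contact_force: [-0.4, 0.6, -0.7]
gripper_width: 0.0007
```

Request:
apply_moves --plan '[[255,[0,0.02,0],0],[255,[0,0,0],0]]'

```text
time_s: 26.52
tcp_pos: [0.5302, 0.0904, 0.0944]
eef_rot: [-180.0, 0.0, 91.0]
contact_force: [-1.1, 0.4, 1.4]
gripper_width: 0.0005
```

Request:
apply_moves --plan '[[255,[0,0.02,0],0],[255,[0,0,0],0]]'

```text
time_s: 26.78
tcp_pos: [0.5304, 0.0903, 0.0943]
eef_rot: [-179.9, 0.0, 91.0]
contact_force: [-5.8, 1.6, 4.2]
gripper_width: -0.0
```

Run:
```python
from h import *
c=viewer.capture("side"); o=(240,155)
cv2.imwrite(f"pics/side21.png",cv2.resize(c["frame"][o[1]:o[1]+75,o[0]:o[0]+100],(800,600),interpolation=cv2.INTER_CUBIC))
```

```text
(no output)
```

View pics/side21.png

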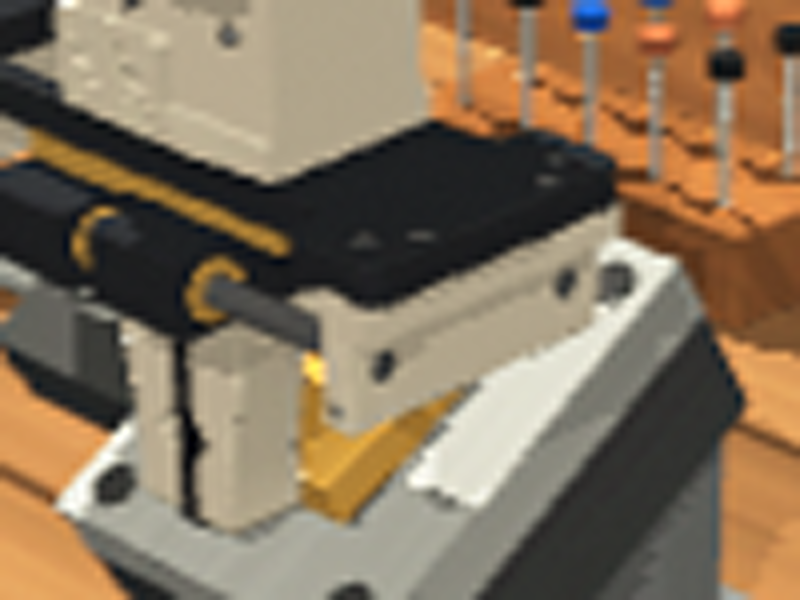

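Request:
apply_moves --plan '[[255,[0,0.02,0],0],[255,[0,0,0],0]]'

```text
time_s: 27.08
tcp_pos: [0.5306, 0.0903, 0.0942]
eef_rot: [-179.8, 0.0, 91.0]
contact_force: [-10.0, 3.3, 7.8]
gripper_width: 0.0004
```

Request:
apply_moves --plan '[[255,[0,0.02,0],0],[255,[0,0,0],0]]'

```text
time_s: 27.32
tcp_pos: [0.5307, 0.0902, 0.0941]
eef_rot: [-179.7, 0.0, 91.0]
contact_force: [-14.6, 4.8, 9.1]
gripper_width: 0.0009
```

Request:
apply_moves --plan '[[255,[0,0.02,0],0],[255,[0,0,0],0]]'

```text
time_s: 27.58
tcp_pos: [0.5308, 0.0902, 0.0941]
eef_rot: [-179.6, 0.0, 91.0]
contact_force: [-17.5, 5.8, 12.9]
gripper_width: 0.0004
```

Request:
apply_moves --plan '[[255,[0,-0.1,0],0],[255,[0,-0.1,-0.06],0],[255,[0.4,0,0],0],[255,[0,0,0],0]]'

```text
time_s: 28.08
tcp_pos: [0.5249, 0.1119, 0.0977]
eef_rot: [179.9, -0.0, 91.1]
contact_force: [0.4, 0.8, -0.0]
gripper_width: 0.0007
```

Run:
```python
from h import *
print(get_state()["tcp_pos"],get_state()["contact_force"])
c=viewer.capture("side"); o=(250,180)
cv2.imwrite(f"pics/side22.png",cv2.resize(c["frame"][o[1]:o[1]+45,o[0]:o[0]+60],(800,600),interpolation=cv2.INTER_CUBIC))
c=viewer.capture("top"); o=(200,160)
cv2.imwrite(f"pics/top22.png",cv2.resize(c["frame"][o[1]:o[1]+90,o[0]:o[0]+120],(800,600),interpolation=cv2.INTER_CUBIC))
```

```text
[0.52493639 0.11189311 0.09774442] [ 0.44053197  0.823827   -0.04340169]
```

View pics/side22.png

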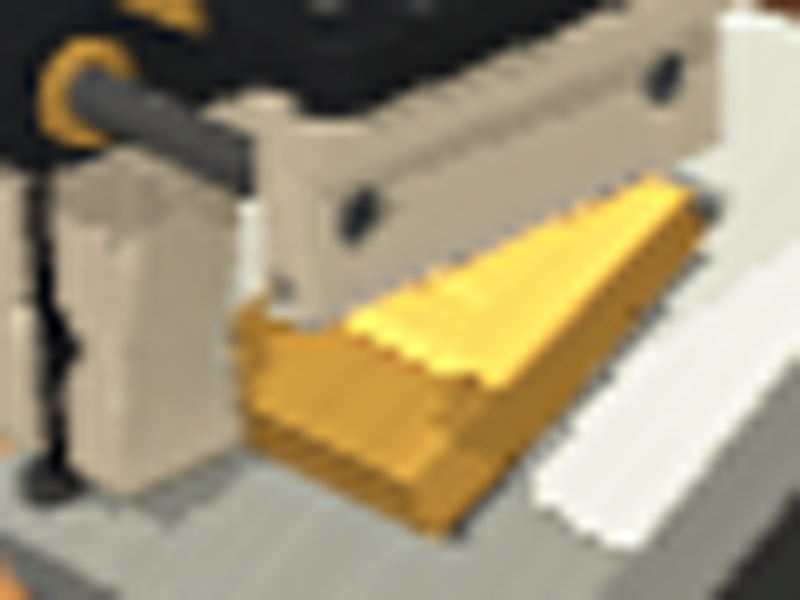

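View pics/top22.png

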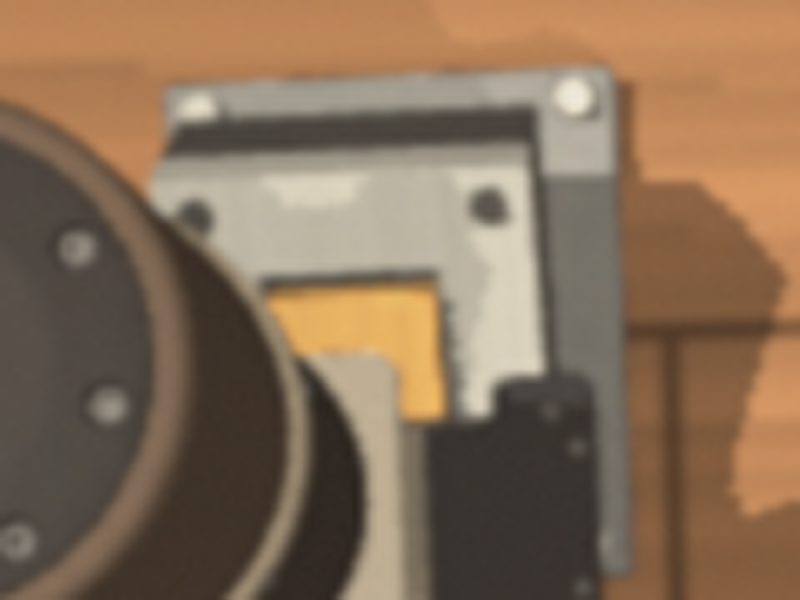

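Request:
apply_moves --plan '[[255,[0,0.08,-0.03],0],[255,[0,0.03,0],0],[255,[0,0,0],0]]'

```text
time_s: 28.55
tcp_pos: [0.5298, 0.1103, 0.0988]
eef_rot: [-180.0, 0.0, 91.0]
contact_force: [-0.5, 0.5, -0.2]
gripper_width: 0.0005
```

Request:
apply_moves --plan '[[255,[0,0.03,0],0],[255,[0,0,0],0]]'

```text
time_s: 28.8
tcp_pos: [0.5302, 0.1102, 0.0987]
eef_rot: [-179.9, 0.0, 91.0]
contact_force: [-5.7, 1.9, 2.9]
gripper_width: 0.0007
```

Request:
apply_moves --plan '[[255,[0,0.03,0],0],[255,[0,0,0],0]]'

```text
time_s: 29.05
tcp_pos: [0.5305, 0.1101, 0.0985]
eef_rot: [-179.8, 0.0, 91.0]
contact_force: [-10.6, 2.4, 6.9]
gripper_width: 0.0004
```

Run:
```python
from h import *
s=get_state();print(s["tcp_pos"],s["contact_force"],s["moment"])
c=viewer.capture("side"); o=(225,150)
cv2.imwrite(f"pics/side23.png",cv2.resize(c["frame"][o[1]:o[1]+75,o[0]:o[0]+100],(800,600),interpolation=cv2.INTER_CUBIC))
```

```text
[0.53051279 0.11010953 0.09851357] [-10.61965434   2.36896465   6.91589686] [ 1.06879421  3.77858452 -0.03037059]
```

View pics/side23.png

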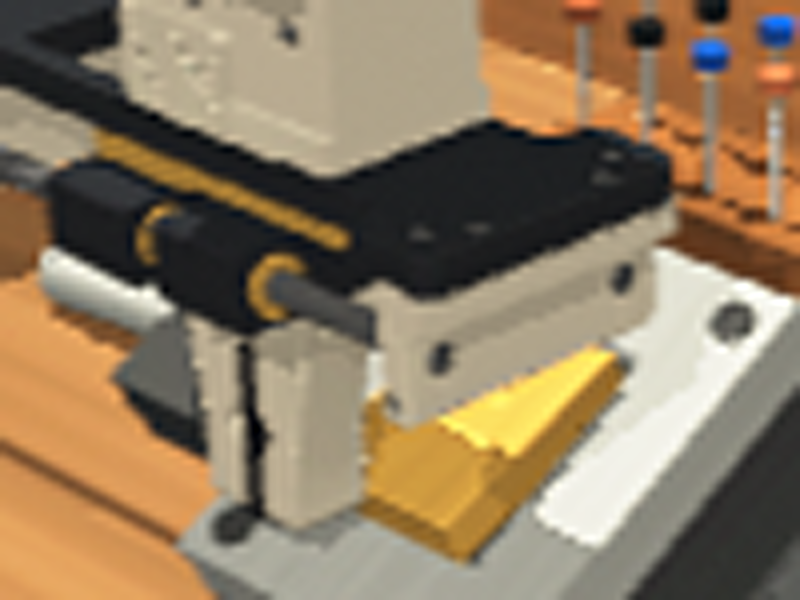

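Request:
apply_moves --plan '[[255,[0,-0.15,0],0],[255,[-0.2,-0.2,-0.5],0],[80,[-0.8,0,-0.8],0],[80,[-0.8,0,-0.2],0],[80,[-0.8,0,0],0],[80,[-0.8,0,0],0],[80,[0,0,0],0]]'

```text
time_s: 29.98
tcp_pos: [0.5182, -0.0619, 0.1741]
eef_rot: [180.0, 0.0, 90.8]
contact_force: [0.5, -0.3, -0.0]
gripper_width: 0.0447
```

Run:
```python
from h import *
s=get_state();print(s["tcp_pos"])
c=viewer.capture("side"); o=(225,155)
cv2.imwrite(f"pics/side24.png",cv2.resize(c["frame"][o[1]:o[1]+75,o[0]:o[0]+100],(800,600),interpolation=cv2.INTER_CUBIC))
c=viewer.capture("top"); o=(190,170)
cv2.imwrite(f"pics/top24.png",cv2.resize(c["frame"][o[1]:o[1]+90,o[0]:o[0]+120],(800,600),interpolation=cv2.INTER_CUBIC))
```

```text
[ 0.51816947 -0.06191184  0.17406002]
```

View pics/side24.png

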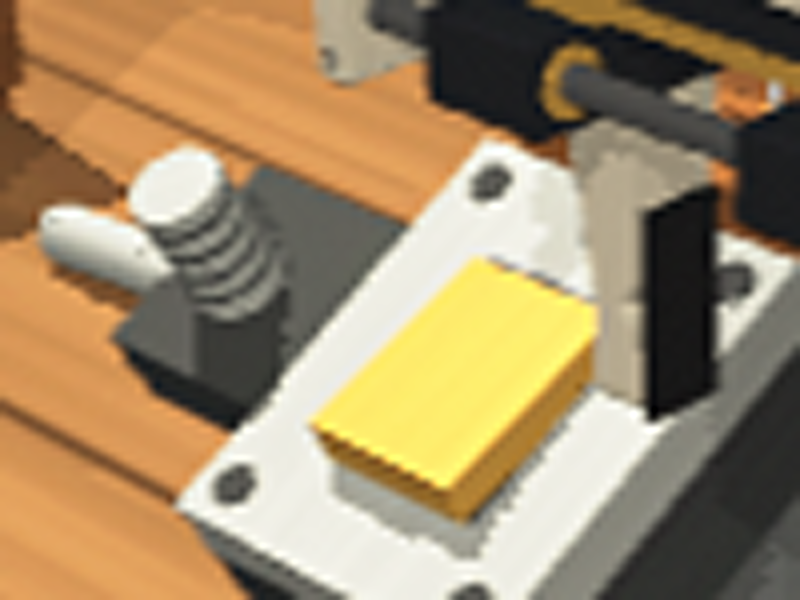

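View pics/top24.png

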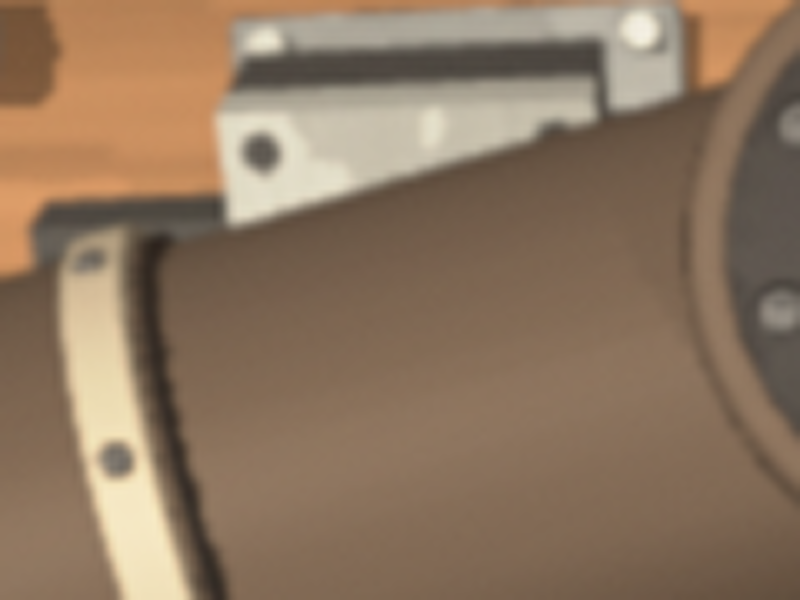

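Run:
```python
from h import *
c=viewer.capture("side")
M=np.array([(-32,25,7),(-32,-25,7),(32,-25,7),(32,25,7),(-32,25,-7),(-32,-25,-7)],float)
U=np.array([(312,427),(447,489),(621,320),(483,258),(335,463),(465,521)],float)/8+[225,155]-.44
ok,rv,tv=cv2.solvePnP(M,U,c["K"],None,flags=cv2.SOLVEPNP_ITERATIVE)
Rc=cv2.Rodrigues(rv)[0]
pr=cv2.projectPoints(M,rv,tv,c["K"],None)[0][:,0]; print((pr-U).round(2).tolist())
Rw=c["R"].T@Rc; tw=c["R"].T@(tv[:,0]/1000-c["t"])
Rd=dieR(DY).T@Rw; td=dieR(DY).T@(tw-DO)*1000
print(td, Ro.from_matrix(Rd).as_euler('xyz',degrees=True))
print((Rd@M.T).T+td)
# single-view: assume y known; front bottom edge at z=0 and z=-2
R=dieR(DY)
for u in U[[4,5,0,1,2,3]]:
  o,d=ray(c,u);o2=R.T@(o-DO)*1000;d2=R.T@d
  print([(o2+d2*(z-o2[2])/d2[2]).round(1).tolist() for z in(0,4,14)])
```

```text
[[0.19, -0.4], [-0.03, -0.18], [-0.24, -0.36], [0.06, 0.32], [-0.14, -0.08], [0.16, 0.71]]
[-0.01028489  4.94986027 -3.72925535] [-2.13822216  7.10332251 -0.852952  ]
[[-30.63579003  30.65237349   6.24367045]
 [-31.14892279 -19.31071044   8.09486992]
 [ 32.35282521 -20.25611942   0.1806926 ]
 [ 32.86595797  29.70696451  -1.67050687]
 [-32.37339498  30.15583996  -7.6392033 ]
 [-32.88652775 -19.80724397  -5.78800383]]
[[-35.2, 22.3, 0.0], [-36.7, 18.5, 4.0], [-40.3, 8.8, 14.0]]
[[-33.8, -23.5, 0.0], [-35.3, -27.1, 4.0], [-39.0, -36.0, 14.0]]
[[-29.2, 36.5, 0.0], [-30.7, 32.6, 4.0], [-34.5, 22.7, 14.0]]
[[-28.4, -12.3, 0.0], [-29.9, -15.9, 4.0], [-33.7, -25.1, 14.0]]
[[31.9, -21.2, 0.0], [30.0, -24.8, 4.0], [25.3, -33.8, 14.0]]
[[32.7, 28.8, 0.0], [30.8, 24.9, 4.0], [26.1, 15.1, 14.0]]
```

The jam came from pushing horizontally: finger friction drove the edge downward. I'll push along the slope (+die x) instead, a bit to the +y side.

Request:
apply_moves --plan '[[255,[0.8,-0.05,0],0],[255,[0.8,-0.05,0],0],[255,[0.8,0,0],0],[255,[0.78,0,0.2],0],[255,[0,0,0.6],0],[255,[0,0,0.6],0],[255,[0,0.1,0.2],0],[255,[0,0.1,0],0],[255,[0,0,0],0]]'

```text
time_s: 31.25
tcp_pos: [0.5217, 0.0998, 0.095]
eef_rot: [179.9, -0.0, 91.0]
contact_force: [0.2, 0.2, 0.7]
gripper_width: 0.0005
```

Run:
```python
from h import *
s=get_state();print(s["tcp_pos"],s["contact_force"],to([.5285,.097,.095]))
```

```text
[0.5217409  0.09979222 0.09499327] [0.18746438 0.2052032  0.73988325] [-0.058  0.134  0.   ]
```

Request:
apply_moves --plan '[[255,[-0.05,0.13,0],0],[255,[0,0.026,-0.015],0],[255,[0,0.026,-0.015],0],[255,[0,0,0],0]]'

```text
time_s: 31.75
tcp_pos: [0.5297, 0.0969, 0.0956]
eef_rot: [180.0, -0.0, 91.0]
contact_force: [0.4, 0.2, 0.1]
gripper_width: 0.0005
```

Request:
apply_moves --plan '[[255,[0,0.026,-0.015],0],[255,[0,0.026,-0.015],0],[255,[0,0,0],0]]'

```text
time_s: 32.12
tcp_pos: [0.5313, 0.0967, 0.0964]
eef_rot: [-179.9, 0.0, 91.0]
contact_force: [-3.3, 0.9, -2.0]
gripper_width: 0.0005
```

Request:
apply_moves --plan '[[255,[0,0.017,-0.01],0],[255,[0,0,0],0]]'

```text
time_s: 32.38
tcp_pos: [0.5329, 0.0969, 0.0973]
eef_rot: [-180.0, 0.0, 91.0]
contact_force: [-4.4, 0.2, -2.6]
gripper_width: 0.0005
```

Request:
apply_moves --plan '[[255,[0,0.01,-0.006],0],[255,[0,0,0],0]]'

```text
time_s: 32.62
tcp_pos: [0.5337, 0.097, 0.0978]
eef_rot: [180.0, -0.0, 91.0]
contact_force: [-2.8, -0.7, -2.7]
gripper_width: 0.0006
```

Run:
```python
from h import *
s=get_state();print(s["tcp_pos"],s["contact_force"])
c=viewer.capture("side"); o=(225,155)
cv2.imwrite(f"pics/side25.png",cv2.resize(c["frame"][o[1]:o[1]+75,o[0]:o[0]+100],(800,600),interpolation=cv2.INTER_CUBIC))
```

```text
[0.53366614 0.09704781 0.09779457] [-2.8379895  -0.68909453 -2.66715408]
```

View pics/side25.png

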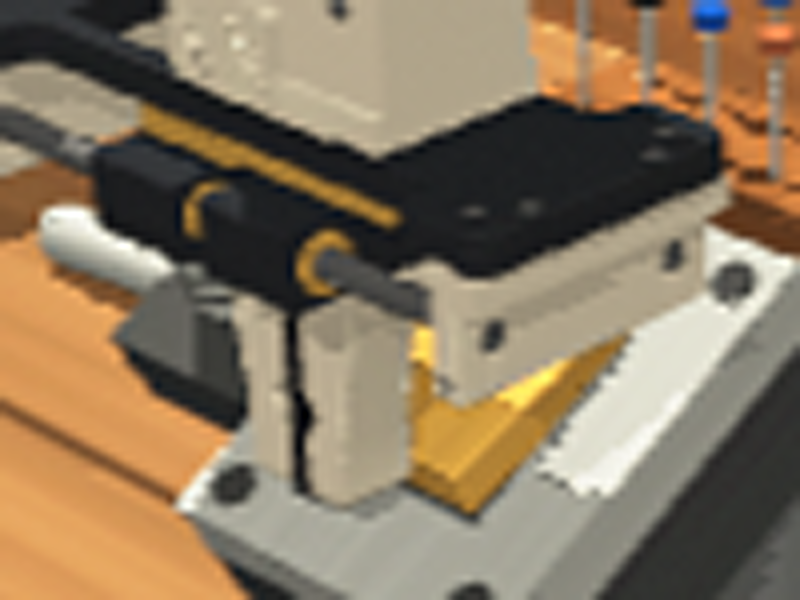

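Request:
apply_moves --plan '[[255,[0,-0.12,0],0],[255,[-0.06,-0.2,-0.3],0],[255,[-0.06,0,-0.6],0],[255,[0,0,-0.4],0],[255,[0,0,0],0]]'

```text
time_s: 33.3
tcp_pos: [0.519, 0.0913, 0.166]
eef_rot: [179.7, -0.1, 91.0]
contact_force: [0.2, 0.1, -0.0]
gripper_width: 0.0006
```

Run:
```python
from h import *
s=get_state();print(s["tcp_pos"],to([.5597,.0905,.135]))
c=viewer.capture("side"); o=(240,165)
cv2.imwrite(f"pics/side26.png",cv2.resize(c["frame"][o[1]:o[1]+60,o[0]:o[0]+80],(800,600),interpolation=cv2.INTER_CUBIC))
```

```text
[0.51899215 0.09132643 0.16604467] [-0.033  0.81   0.625]
```

View pics/side26.png

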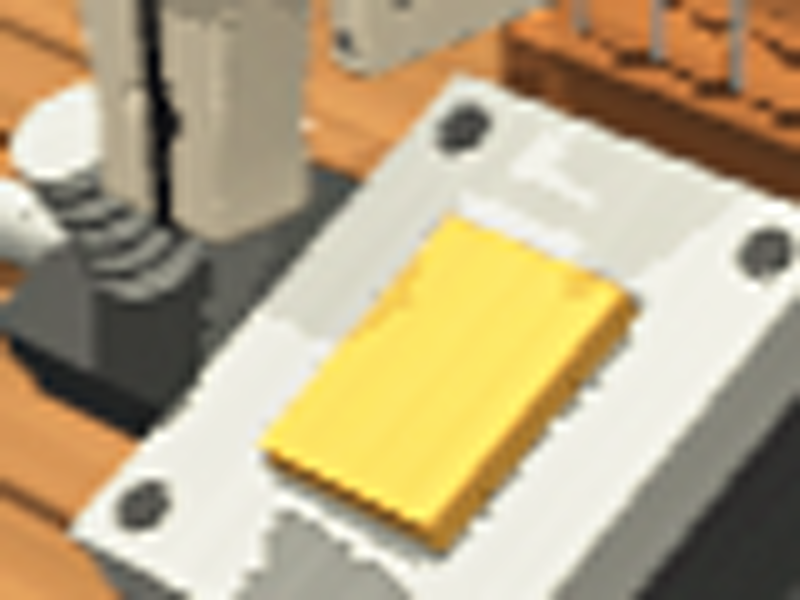

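The blank has dropped into the cavity and stands about 5 mm proud, roughly parallel to the face; its front edge runs from (262,450) to (440,550). Now to press it gently at the centre along the die normal.

Request:
apply_moves --plan '[[255,[-0.01,0.4,0.2],0],[255,[0,0.32,0.5],0],[255,[0,0.1,0.173],0],[255,[0,0.1,0.173],0],[255,[0,0,0],0]]'

```text
time_s: 33.98
tcp_pos: [0.5632, 0.0909, 0.1103]
eef_rot: [-179.9, 0.0, 91.0]
contact_force: [-0.5, -0.4, -0.6]
gripper_width: 0.0003
```

Run:
```python
from h import *
s=get_state();print(s["contact_force"],dieR(DY).T@(s["tcp_pos"]+[.0095,0,0]-DO-[-.0006,.0016,0])*1000)
c=viewer.capture("side"); o=(240,165)
cv2.imwrite(f"pics/side27.png",cv2.resize(c["frame"][o[1]:o[1]+60,o[0]:o[0]+80],(800,600),interpolation=cv2.INTER_CUBIC))
```

```text
[-0.52847347 -0.42530785 -0.56989787] [-2.70409162  0.02769229  1.90489058]
```

View pics/side27.png

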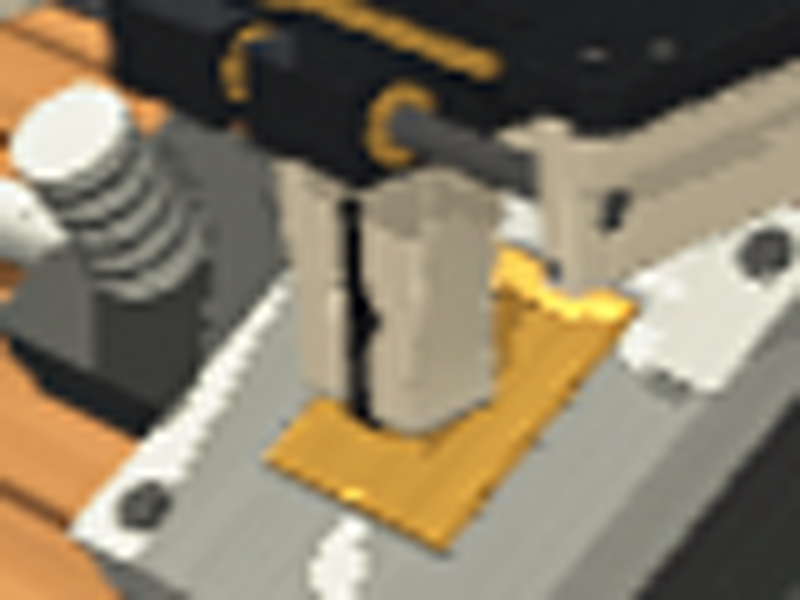

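Request:
apply_moves --plan '[[255,[0,0.01,0.017],0],[255,[0,0,0],0]]'

```text
time_s: 34.28
tcp_pos: [0.5641, 0.0912, 0.1102]
eef_rot: [180.0, -0.0, 91.0]
contact_force: [-1.4, -0.5, 4.5]
gripper_width: 0.0004
```

Request:
apply_moves --plan '[[255,[0,0.01,0.017],0],[255,[0,0,0],0]]'

```text
time_s: 34.52
tcp_pos: [0.5646, 0.0912, 0.1094]
eef_rot: [180.0, -0.0, 91.0]
contact_force: [-3.2, 0.3, 5.7]
gripper_width: 0.0004
```

Request:
apply_moves --plan '[[255,[0,0.01,0.017],0],[255,[0,0,0],0]]'

```text
time_s: 34.78
tcp_pos: [0.5651, 0.0912, 0.1086]
eef_rot: [180.0, -0.0, 91.0]
contact_force: [-4.3, 0.8, 5.9]
gripper_width: 0.0006
```

Request:
apply_moves --plan '[[255,[0,0.01,0.017],0],[255,[0,0,0],0]]'

```text
time_s: 35.02
tcp_pos: [0.5656, 0.0912, 0.1077]
eef_rot: [180.0, -0.0, 91.0]
contact_force: [-3.0, 0.4, 6.4]
gripper_width: 0.0008
```

Request:
apply_moves --plan '[[255,[0,0.01,0.017],0],[255,[0,0,0],0]]'

```text
time_s: 35.28
tcp_pos: [0.5658, 0.0912, 0.1074]
eef_rot: [180.0, -0.0, 91.0]
contact_force: [-7.4, 1.5, 11.3]
gripper_width: 0.0008
```

Request:
apply_moves --plan '[[255,[0,0.01,0.017],0],[255,[0,0,0],0]]'

```text
time_s: 35.52
tcp_pos: [0.566, 0.0911, 0.1071]
eef_rot: [-180.0, -0.0, 91.0]
contact_force: [-10.1, 1.9, 16.8]
gripper_width: 0.0009
```

Run:
```python
from h import *
s=get_state();print(s["contact_force"],dieR(DY).T@(s["tcp_pos"]+[.0095,0,0]-DO-[-.0006,.0016,0])*1000)
```

```text
[-10.1260068    1.89458308  16.76649688] [-1.89327019  0.25138921 -2.2375532 ]
```

Request:
apply_moves --plan '[[255,[0,0.008,0.014],0],[255,[0,0,0],0],[255,[0,-0.03,-0.05],0],[255,[0,-0.1,-0.3],0],[255,[0,-0.6,-0.4],0],[255,[0,-0.6,-0.4],0],[255,[0,0,0],0]]'

```text
time_s: 36.4
tcp_pos: [0.5002, 0.0903, 0.1648]
eef_rot: [179.8, -0.1, 91.1]
contact_force: [0.9, 0.2, -0.1]
gripper_width: 0.0003
```

Run:
```python
from h import *
c=viewer.capture("side"); o=(240,165)
cv2.imwrite(f"pics/side28.png",cv2.resize(c["frame"][o[1]:o[1]+60,o[0]:o[0]+80],(800,600),interpolation=cv2.INTER_CUBIC))
for X in((-33,26),(-33,-26),(33,-26),(33,26)): print('cav',X,((proj(c,D(X[0],X[1],0))-o+.45)*10).round(0))
```

```text
cav (-33, 26) [263. 465.]
cav (-33, -26) [443. 552.]
cav (33, -26) [647. 304.]
cav (33, 26) [464. 226.]
```

View pics/side28.png

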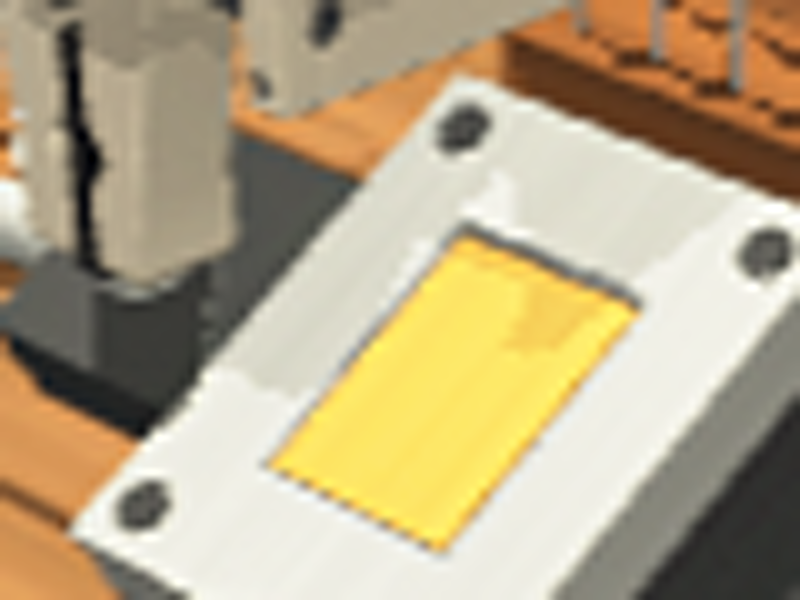

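It looks flush. As a check I'll press lightly near each end, to see that neither end still gives.

Run:
```python
from h import *
off=np.array([-.0006,.0016,0])-[.0095,0,0]
print(to(D(-22,0,3)+off),to(D(22,0,3)+off))
```

```text
[-0.016  0.899  1.249] [-0.016  1.663  0.811]
```

Request:
apply_moves --plan '[[255,[-0.01,0.6,0.3],0],[255,[0,0.2,0.5],0],[255,[0,0.07,0.3],0],[255,[0,0.03,0.1],0],[255,[0,0,0],0],[255,[0,0.02,0.035],0],[255,[0,0.01,0.017],0],[255,[0,0,0],0]]'

```text
time_s: 37.45
tcp_pos: [0.5472, 0.0904, 0.1]
eef_rot: [180.0, -0.0, 91.0]
contact_force: [-0.6, -0.4, -0.3]
gripper_width: 0.0003
```

Run:
```python
from h import *
s=get_state();print(s["contact_force"],dieR(DY).T@(s["tcp_pos"]+[.0095,0,0]-DO-[-.0006,.0016,0])*1000)
```

```text
[-0.63567738 -0.42055727 -0.2528643 ] [-21.71035705  -0.16703969   0.95157106]
```

Request:
apply_moves --plan '[[255,[0,0.01,0.017],0],[255,[0,0.01,0.017],0],[255,[0,0,0],0]]'

```text
time_s: 37.83
tcp_pos: [0.5481, 0.0903, 0.098]
eef_rot: [180.0, 0.0, 91.0]
contact_force: [-1.5, 0.9, 2.2]
gripper_width: 0.0006
```

Request:
apply_moves --plan '[[255,[0,0.01,0.017],0],[255,[0,0,0],0]]'

```text
time_s: 38.08
tcp_pos: [0.5484, 0.0903, 0.0975]
eef_rot: [-180.0, 0.0, 91.0]
contact_force: [-3.9, 0.6, 6.8]
gripper_width: 0.0005
```

Request:
apply_moves --plan '[[255,[0,0.01,0.017],0],[255,[0,0,0],0]]'

```text
time_s: 38.33
tcp_pos: [0.5486, 0.0903, 0.0972]
eef_rot: [-180.0, 0.0, 91.0]
contact_force: [-7.9, -0.3, 13.5]
gripper_width: 0.0007
```

Run:
```python
from h import *
s=get_state();print(s["contact_force"],dieR(DY).T@(s["tcp_pos"]+[.0095,0,0]-DO-[-.0006,.0016,0])*1000)
```

```text
[-7.89657582 -0.29302512 13.49652861] [-21.92747799  -0.31924348  -2.12367611]
```

Request:
apply_moves --plan '[[255,[0,-0.1,-0.173],0],[255,[0,0.38,-0.22],0],[255,[0,0.38,-0.22],0],[255,[0,0,0],0],[255,[0,0.04,0.07],0],[255,[0,0.02,0.035],0],[255,[0,0.01,0.017],0],[255,[0,0,0],0]]'

```text
time_s: 39.33
tcp_pos: [0.5854, 0.0909, 0.1205]
eef_rot: [-180.0, 0.0, 91.0]
contact_force: [-1.4, 0.1, -0.5]
gripper_width: 0.0001
```

Request:
apply_moves --plan '[[255,[0,0.01,0.017],0],[255,[0,0.01,0.017],0],[255,[0,0,0],0]]'

```text
time_s: 39.7
tcp_pos: [0.5863, 0.091, 0.1196]
eef_rot: [-180.0, 0.0, 91.0]
contact_force: [-5.0, 0.2, 5.8]
gripper_width: 0.0004
```

Run:
```python
from h import *
s=get_state();print(s["contact_force"],dieR(DY).T@(s["tcp_pos"]+[.0095,0,0]-DO-[-.0006,.0016,0])*1000)
```

```text
[-5.03043695  0.23111907  5.84840327] [21.89526402 -0.28508486 -1.61138334]
```

Request:
apply_moves --plan '[[255,[0,0.01,0.017],0],[255,[0,0,0],0]]'

```text
time_s: 39.95
tcp_pos: [0.5865, 0.0909, 0.1192]
eef_rot: [-180.0, 0.0, 91.0]
contact_force: [-6.9, 1.0, 11.3]
gripper_width: 0.0002
```

Request:
apply_moves --plan '[[255,[0,0.01,0.017],0],[255,[0,0,0],0]]'

```text
time_s: 40.2
tcp_pos: [0.5866, 0.0909, 0.119]
eef_rot: [-180.0, 0.0, 91.0]
contact_force: [-10.6, 1.4, 17.1]
gripper_width: 0.0006
```

Run:
```python
from h import *
s=get_state();print(s["contact_force"],dieR(DY).T@(s["tcp_pos"]+[.0095,0,0]-DO-[-.0006,.0016,0])*1000)
```

```text
[-10.58807582   1.44070469  17.06500039] [21.92371592 -0.33965075 -2.2554129 ]
```

All three points stop hard at the same depth. I'll retreat, turn well clear to the side and take the last look.

Request:
apply_moves --plan '[[255,[0,-0.05,-0.087],0],[255,[0,-0.1,-0.5],0],[255,[0,0,-0.9],0],[255,[-0.8,0,-0.2],0],[255,[-0.9,0,0],0],[255,[-0.9,0,0],0],[255,[-0.9,0,0],0],[255,[-0.9,0,0],0],[255,[-0.9,0,0],0],[255,[0,0,0],0],[255,[0,0,0],0]]'

```text
time_s: 41.58
tcp_pos: [0.5847, -0.1742, 0.2014]
eef_rot: [-180.0, -0.0, 91.0]
contact_force: [0.3, 0.4, -0.2]
gripper_width: 0.0004
```

Run:
```python
from h import *
s=get_state(); print(s["tcp_pos"],s["contact_force"])
c=viewer.capture("side"); cv2.imwrite("pics/side30f.png",c["frame"]);o=(220,155)
cv2.imwrite(f"pics/side30.png",cv2.resize(c["frame"][o[1]:o[1]+75,o[0]:o[0]+100],(800,600),interpolation=cv2.INTER_CUBIC))
c=viewer.capture("top"); o=(180,150)
cv2.imwrite(f"pics/top30.png",cv2.resize(c["frame"][o[1]:o[1]+120,o[0]:o[0]+160],(800,600),interpolation=cv2.INTER_CUBIC))
```

```text
[ 0.58465723 -0.17419624  0.20142091] [ 0.31674059  0.41526528 -0.22467531]
```

View pics/side30.png

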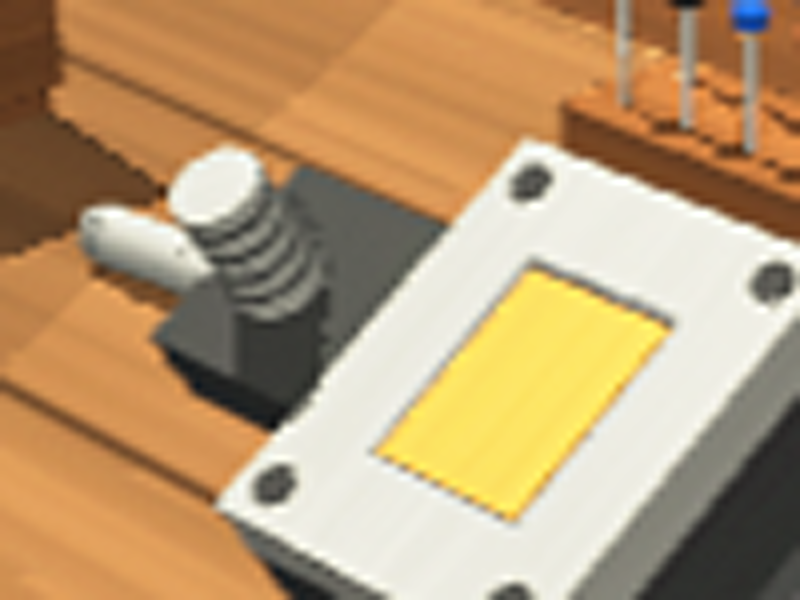

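View pics/top30.png

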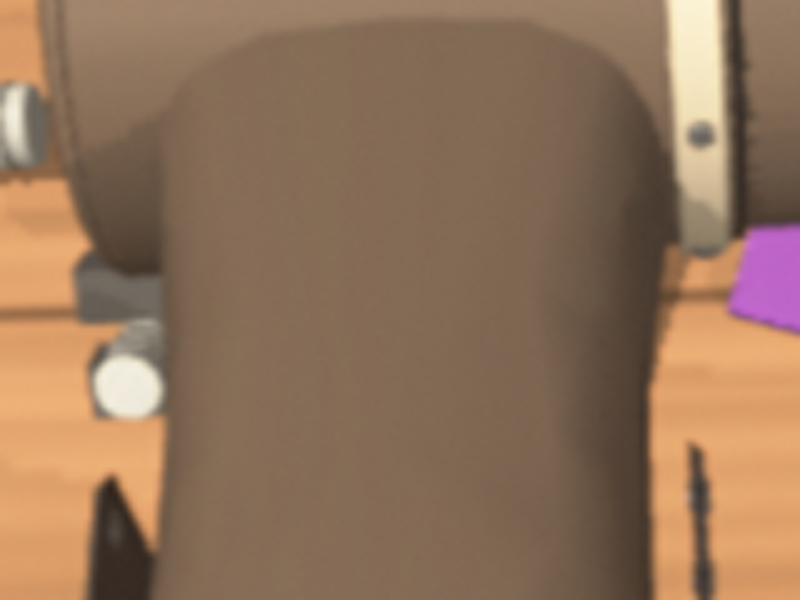

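View pics/side30f.png

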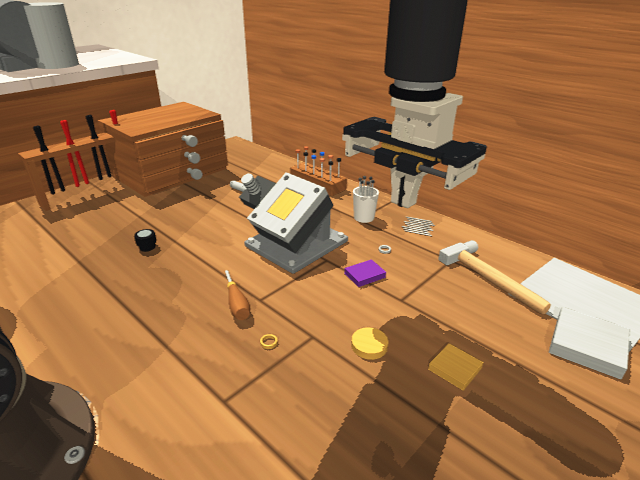

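The blank is level with the face all round (zoom corners (375,455), (515,520), (675,325), (535,262)). The pin hangs in the notch with its grip at (245,235), and everything else is where it was. Handing in.

```bash
python3 -c "
from plant import close_job
print(close_job())"
```

```text
the job is handed in; nothing more can be done
None
```

The die is ready and I handed the job in at about 42 s, under the 64 s limit. I drew the pin out and hung it in the notch. Then I laid the oblong blank in the cavity, let go and pressed it home.

**Checks that passed:**
- **Pin:** when I set it down, the contact force lay along the die normal, so its shoulder was on the bracket. It was still parked in the last side picture.
- **Blank:** presses at the middle and near both ends all stopped at the same depth, to about 0.1 mm. The highest force I read was about 20 N, after a rise from roughly 7 N, so the blank is seated. The side picture shows it flush with the die face.
- **Other things:** the round, square and purple blanks, the graver and the loupe look untouched in the last side picture.

**What went wrong or disagreed:**
- **Seating the blank:** on first release its lower end sat about 1.5 mm up on the cavity rim. A horizontal nudge of up to about 22 N jammed. I then pushed along the slope with about 5 N and it dropped in.
- **Plate moved early:** the knock-out plate seems to have been pushed part of the way down while I was laying the blank in, before I let go.
- **Measurement offset:** the camera and touch readings of the die differed by about 1.6 mm sideways, so I went by touch. The presses also stopped about 2 mm below my camera-based estimate of the die face. I put that down to calibration, because the side picture shows the blank flush.
- **Last view from above:** the arm hid the die from the top camera, so the final look at the blank is from the side only.

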